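# Square up a pile of slide cases in the stacker

### The job

Stack the two loose slide cases on the one that already lies in the corner stacker: the plain one next, the one with the raised rib on its lid on top, set down rather than dropped. Then square the pile: all three cases must end up flush against both fences of the stacker, pressed home gently without ramming the fences, let go and at rest. Leave the other things on the bench where they are.

Things in the scene. Friction and masses are not known exactly. Their poses are not given: they have to be found in the camera images.
- stacker: bare-metal squaring stacker fixed to the bench: base plate 118x122 mm whose top is 6 mm above the bench, with two upright fences (5 mm thick, tops 45 mm above the bench) at right angles. Origin on the bench under the middle of the plate. The long fence stands along y, its inner face at x = +50 mm; the end fence stands along x, its inner face at y = +52 mm; the other two sides (-x and -y) are open. The plate reaches to x = -60 and y = -62 mm. The fences do not yield.
- stacker_seat (a point): point on the top of the stacker's base plate (6 mm over the bench) above which the centre of a case lies when it is flush against both fences; axes as the stacker's (+x into the long fence, +y into the end fence). Centre heights over this point: lowest case 6 mm, second 18 mm, third 30 mm.
- case_first_center (a point): flat rigid grey slide case, 64 (its x) x 88 (its y) x 12 (its z) mm with flat vertical sides, about 80 g (50 to 120 g), smooth lid; it already lies on the stacker, a few mm askew and clear of both fences. This point is its centre, half-way up.
- case_plain_center (a point): flat rigid grey slide case, 64 (its x) x 88 (its y) x 12 (its z) mm with flat vertical sides, about 80 g (50 to 120 g), smooth lid; lies on the bench. This point is its centre, half-way up.
- case_ribbed_center (a point): flat rigid grey slide case, 64 (its x) x 88 (its y) x 12 (its z) mm with flat vertical sides, about 80 g (50 to 120 g), and on its lid a raised grip rib 14x60x8 mm along the middle of its y, so that nothing can lie on it; lies on the bench. This point is the centre of the 12 mm case body without the rib (6 mm over its underside).
- dropper: small pale dropper bottle with a pointed cap, 36x36x98 mm, a bystander; origin at the centre of its underside.
- tape: green roll of tape lying flat, 52x52x19 mm, a bystander; origin at the centre of its underside.
- slides: small blue card box, 30x82x28 mm, a bystander; origin at the centre of its underside.
- countdown: white bench timer with a display, 58x66x66 mm, a bystander; origin at the centre of its underside.
- long_fence: the stacker's long fence, 98 mm long, 5 mm thick; origin in the middle of its inner face's lower edge, on the base plate; axes as the stacker's.
- end_fence: the stacker's end fence, 98 mm long, 5 mm thick; origin in the middle of its inner face's lower edge, on the base plate; axes as the stacker's.
- case_first: the same case as case_first_center, with its origin at the centre of its underside. The cases are smooth: they slide on one another and on the stacker with friction of about 0.3, so a pile is pushed along by 1 to 2 N.
- case_plain: the same case as case_plain_center, with its origin at the centre of its underside.
- case_ribbed: the same case as case_ribbed_center, with its origin at the centre of its underside.
There are look-alikes about, which are no part of the job. Leave any green look-alike of the case_first alone. Leave any green or orange look-alike of the case_ribbed alone.

How it is judged:
By the outcome, as a careful person would: the job done as asked, in the order asked, and still so for the second after the job is handed in, with the robot touching nothing.
It also fails if it takes over 72 s, if anything falls off the work surface, if the arm or the gripper's body presses on something with over 40 N, if the wrist force passes 120 N, or if a joint passes its speed limit or range.

### The arm

A 6-joint arm with a two-finger parallel gripper is mounted at the origin on a cart in front of the work surface, level with it; the furniture and walls round the work are solid. World frame = base frame: x ahead of the robot, y to its left, z up, the work surface at z = 0. Lengths are in m, angles in rad, forces in N, time in s.
With the tool pointing down it reaches from about 0.4 to 0.825 m from the base axis. Payload 7 kg.
Tool frame: the origin (TCP) lies at the centre of the arm's flange, where the gripper is bolted on; the fingertips stand 178 mm ahead of it and the grasp point (between the pads) lies 159 mm ahead of it; x points along the fingers, z is the direction in which the jaws open and shut, and the axes are right-handed (so a half turn about x gives the same grasp; the last joint's range is limited). The gripper opens to 88 mm and grips with 3 to 60 N. Pads are 19 mm wide; open, the fingers measure 130 mm over their backs; the gripper's body (78 mm by 193 mm) begins 47 mm behind the grasp point.
Start: joints at [1.519, 0.359, 0.012, 0, -1.224, -0.288], TCP at [0.225, 0.636, 0.405] pointing down, gripper open.
Joint ranges: [-3.07, 3.07], [-1.43, 2.12], [-1.02, 1.25], [-3.03, 1.67], [-3.05, -0], [-3.03, 3.03]. Speed limits (rad/s): [2.39, 2.39, 3.01, 3.14, 3.14, 3.14].

### API

Orientations are given as [roll, pitch, yaw] about the fixed x, y, z axes, in that order (R = Rz(yaw) Ry(pitch) Rx(roll)).
In Python, from station import telemetry, optics, job_done, finder gives the robot as it stands.
- The arm moves only by the tool play_rows, never from a script. Its argument "steps" is a list of rows, each an object of numbers: "gripper": the opening, from 0 (shut) to 1 (fully open); "tx", "ty", "tz": the shift along the tool's x, y, z in units of 25 mm (1.0 is 25 mm); "ax", "ay", "az": the turn, a rotation vector about the tool's x, y, z in units of 6 degrees (1.0 is 6 degrees). In form: [{"gripper": .., "tx": .., "ty": .., "tz": .., "ax": .., "ay": .., "az": ..}, ...]. A call has 1 to 20 rows; each row shifts and turns the commanded pose from where the row before left it, along the tool's axes as they then stand; what a row does not reach is not made up. A row lasts 1/12 s, in which the tool goes at most 41.7 mm and 7.16 degrees, less where a joint would pass 70% of its speed; a pose out of reach is approached as far as the arm can. A call is refused whole if a number of a shift passes 1 or a number of a turn 1, either way. A call with a gripper value outside its range is refused whole. The fingers move at their own pace and stop on an object; "newtons" is the grip in N (left out, the last holds). Time passes only in rows, so rows that do not move let the fingers close. It gives the time, the measured TCP pose, the force and the opening at its end, in the units of the state.
- telemetry.get_state(): the state, without advancing time (a new reading comes with each control period).
- optics.grab_frame(name): name is "scene" or "top" or "wrist"; returns the picture (384x512x3 uint8, red, green, blue); there is no depth.
- optics.calibration(name): a dict with "fx", "fy", "cx", "cy" (pixels), "T" (4x4, takes a point from camera to world coordinates); the wrist camera has in their place "mount" (4x4, takes a point from camera to tool coordinates, whose origin is the TCP and whose axes are the tool frame's). Camera axes: x right, y down, z forward; pixel columns grow to the right and rows downward; lengths in m; the calibration is good to about 2 mm. A picture is of the moment at which its call begins: read the wrist's pose just before it. calibration takes no time and is no camera call.
- job_done(): hands the job in, once; it reports no verdict.
Trained networks look in the newest picture that a camera, given by its name, has taken for a name from the list of things; names that differ only in an ending like _2 or _b are one class to them, and where a whole thing is asked for, a point or a joint stands for the part that bears it (a point fixed in the world has none). Each returns a list of dicts, best first, with "confidence" (0 to 1); they miss things now and then, are a little off and sometimes report something else, mostly with a low value. They report only what shows in the picture. A call takes as long as a camera call. They do not tell look-alikes from the thing itself.
- finder.look_for(query, camera): "extent" ([left, top, right, bottom] in pixels, round what is visible of it).
- finder.silhouettes(query, camera): "pixels" (384x512 bool, what is visible of it) and "extent" ([left, top, right, bottom] in pixels, round what is visible of it).
- finder.pinpoint(query, camera): "location" ([row, column] in pixels: a listed point, or the origin of a listed thing).
The state is a dict: "t": time; "q": joint angles; "qd": joint speeds; "joint_efforts": joint torques, N m; "eef_pos": TCP position; "ee_rot": TCP orientation; "force": force on the tool from outside, world axes, zero at the start; "moment": the same for the moment, N m; "width": finger opening in m.
Only numpy, scipy, OpenCV 4.12 (cv2) and the standard library are available. Lean on these libraries where they do the work, as an engineer would, in place of code of your own. Each camera call takes 0.05 s, during which the arm holds its last target.

## Working session

There is one attempt and no reset: what is moved stays moved. The work goes in short steps, Python scripts to look and compute and a tool call to move; the robot and the scene stay as the last step left them, time stands still between calls to the robot, and variables do not carry over. Pictures are saved under pics/ and viewed, and the job is handed in when it is done.

Besides the shell and the picture viewer there is one more tool, called as a command line: name --argument value ..., lists and objects as JSON in quotes. play_rows: Moves the arm, as the interface text tells. Its arguments: {"type":"object","properties":{"steps":{"type":"array"},"newtons":{"type":"number"}},"required":["steps"]}

```bash
mkdir -p pics; ls; python3 - <<'E'
from station import telemetry, optics
import cv2, numpy as np
print(telemetry.get_state())
for n in ("scene","top","wrist"):
    im=optics.grab_frame(n); cv2.imwrite(f"pics/a_{n}.png",im[:,:,::-1])
    print(n,optics.calibration(n))
E
```

```text
pics
{'t': 0.0, 'q': array([ 1.51908871e+00,  3.59397156e-01,  1.10712367e-02, -3.35647319e-04,
       -1.22410476e+00, -2.88122146e-01]), 'qd': array([ 0.00087708,  0.00094545, -0.0010871 , -0.00180502, -0.00020955,
        0.00054566]), 'joint_efforts': array([ 7.02877533e-04, -5.82715344e+01,  2.93062645e+01,  6.99704692e+00,
        6.97860582e-03, -1.33429407e-04]), 'eef_pos': array([0.22492046, 0.6362241 , 0.4037238 ]), 'ee_rot': array([ 0.09743317,  1.56913178, -1.81330723]), 'force': array([ 0.12846302, -1.09437624, -0.16693961]), 'moment': array([-0.01754917,  0.01591435, -0.02744453]), 'width': 0.08741847621173898}
scene {'fx': 461.6380935863545, 'fy': 461.6380935863545, 'cx': 259.7148794570211, 'cy': 195.79458117002778, 'T': array([[ 0.71203256, -0.32427891,  0.62277831, -0.40202082],
       [-0.70213273, -0.33438248,  0.62864774, -0.89683281],
       [ 0.00438895, -0.88489069, -0.46577805,  0.7076448 ],
       [ 0.        ,  0.        ,  0.        ,  1.        ]])}
top {'fx': 393.67919414010504, 'fy': 393.67919414010504, 'cx': 251.1859095114921, 'cy': 184.76377643301163, 'T': array([[ 2.96788176e-02, -9.97373044e-01,  6.60770714e-02,
         3.98441688e-01],
       [-9.99559192e-01, -2.95630824e-02,  2.72883609e-03,
         2.27694801e-02],
       [-7.68225655e-04, -6.61289327e-02, -9.97810791e-01,
         1.30913216e+00],
       [ 0.00000000e+00,  0.00000000e+00,  0.00000000e+00,
         1.00000000e+00]])}
wrist {'fx': 314.1677986193034, 'fy': 314.1677986193034, 'cx': 255.3124205590017, 'cy': 189.76161190668688, 'mount': array([[-8.73718570e-04, -2.73257558e-01,  9.61940510e-01,
         2.06132685e-02],
       [ 1.90395515e-04, -9.61940905e-01, -2.73257497e-01,
         7.18355710e-02],
       [ 9.99999600e-01, -5.56009909e-05,  8.92492645e-04,
        -9.53438075e-04],
       [ 0.00000000e+00,  0.00000000e+00,  0.00000000e+00,
         1.00000000e+00]])}
```

View pics/a_top.png

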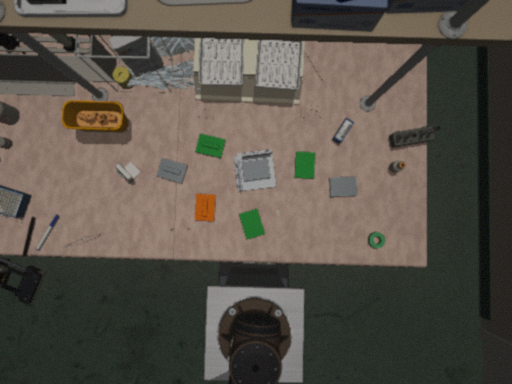

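View pics/a_scene.png

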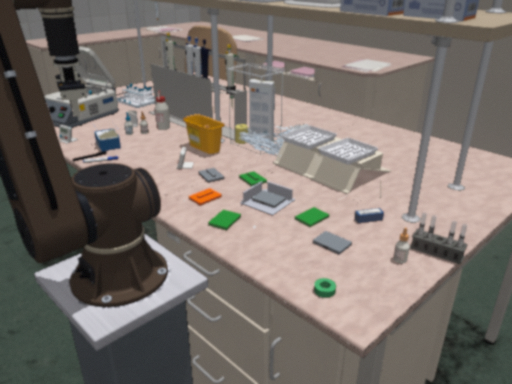

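View pics/a_wrist.png

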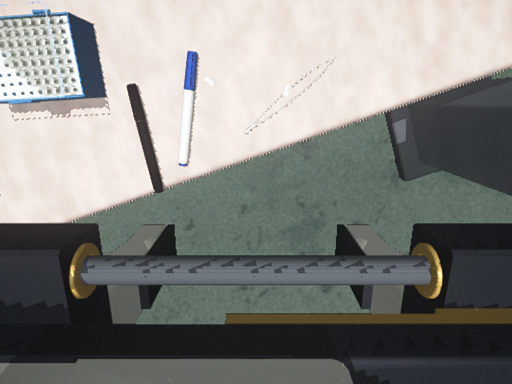

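Top view: the stacker is at about (256,170) with a grey case on it. The loose grey plain case is at (343,187) and the grey ribbed one at (172,171). Look-alikes are green ribbed (210,146), orange ribbed (205,208), and green plain (252,224) and (305,166). Next I triangulate from the top and scene views and check close crops.

```bash
cat > h.py <<'E'
import numpy as np, cv2
from scipy.spatial.transform import Rotation as Rn
from station import telemetry, optics, finder
def cam(n):
    c=optics.calibration(n)
    if n=="wrist":
        s=telemetry.get_state(); T=np.eye(4); T[:3,:3]=Rn.from_euler('xyz',s['ee_rot']).as_matrix(); T[:3,3]=s['eef_pos']
        c['T']=T@c['mount']
    return c
def ray(c,uv):
    d=c['T'][:3,:3]@np.array([(uv[0]-c['cx'])/c['fx'],(uv[1]-c['cy'])/c['fy'],1]); return c['T'][:3,3],d/np.linalg.norm(d)
def onz(c,uv,z):
    o,d=ray(c,uv); return o+d*(z-o[2])/d[2]
def tri(rs):
    A=0;b=0
    for o,d in rs:
        P=np.eye(3)-np.outer(d,d); A=A+P; b=b+P@o
    return np.linalg.solve(A,b)
def proj(c,p):
    q=np.linalg.inv(c['T'])@np.r_[p,1]; return np.array([c['fx']*q[0]/q[2]+c['cx'],c['fy']*q[1]/q[2]+c['cy']])
def rect(c,pix,z):
    """min-area rectangle of a mask on plane z -> centre, sides, long-axis angle"""
    ys,xs=np.nonzero(pix); P=np.array([onz(c,(x,y),z)[:2] for x,y in zip(xs,ys)])
    (cx,cy),(w,h),a=cv2.minAreaRect((P*1000).astype(np.float32))
    return (cx/1000,cy/1000),(w,h),a
E
python3 - <<'E'
from h import *
for n in ("top","scene"):
    c=cam(n)
    optics.grab_frame(n)
    for q in ("stacker","case_first_center","case_plain_center","case_ribbed_center","stacker_seat"):
        r=finder.pinpoint(q,n)
        for k in r[:5]:
            l=k['location']; print(n,q,round(k['confidence'],2),np.round(l,1),onz(c,(l[1],l[0]),0.012).round(4)[:2])
im=cv2.imread("pics/a_top.png")
cv2.imwrite("pics/b.png",cv2.resize(im[120:250,150:400],None,fx=3.2,fy=3.2,interpolation=cv2.INTER_CUBIC))
E
```

```text
top stacker 0.66 [171.2 256.9] [0.5299 0.0087]
top case_first_center 0.73 [168.9 255.5] [0.5374 0.0136]
top case_first_center 0.72 [164.8 304. ] [ 0.5558 -0.1466]
top case_first_center 0.55 [222.6 248.8] [0.3597 0.0304]
top case_first_center 0.33 [170.7 259.7] [ 5.318e-01 -5.000e-04]
top case_plain_center 0.62 [239.2 378.1] [ 0.3183 -0.394 ]
top case_plain_center 0.6 [189.  343.3] [ 0.4793 -0.2779]
top case_ribbed_center 0.98 [168.2 171.9] [0.5315 0.2904]
top case_ribbed_center 0.63 [145.9 211.3] [0.6098 0.1627]
top case_ribbed_center 0.61 [207.4 204.8] [0.4052 0.1766]
top stacker_seat 0.78 [168.8 255.9] [0.5378 0.0123]
top stacker_seat 0.35 [155.2 256.5] [0.5831 0.0116]
scene stacker 0.84 [203.8 266.2] [ 0.5049 -0.0104]
scene stacker 0.5 [244.2 331.2] [ 0.4696 -0.2922]
scene case_first_center 0.73 [201.  269.7] [ 0.526  -0.0052]
scene case_first_center 0.58 [221.6 223.9] [ 0.3393 -0.0004]
scene case_plain_center 0.75 [243.1 332.5] [ 0.4764 -0.2914]
scene case_ribbed_center 0.75 [194.7 203.7] [0.4029 0.1741]
scene case_ribbed_center 0.72 [180.5 251.4] [0.5871 0.1428]
scene case_ribbed_center 0.6 [221.7 369.4] [ 0.6444 -0.2977]
scene case_ribbed_center 0.49 [175.8 210.1] [0.5088 0.2713]
scene stacker_seat 0.66 [197.  270.9] [0.5481 0.0111]
```

View pics/b.png

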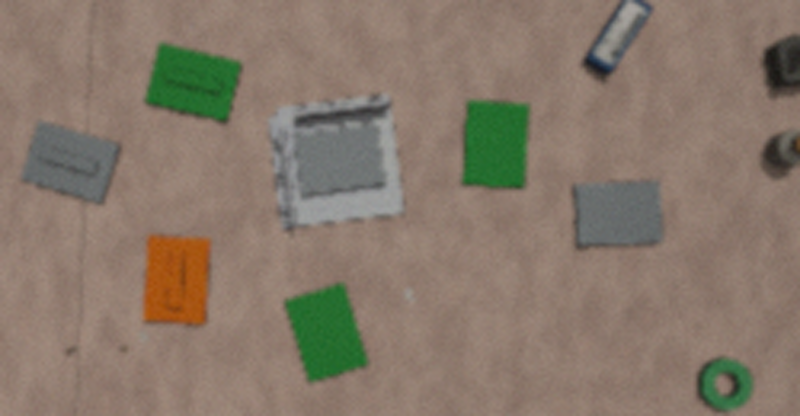

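The choice is clear: the two loose grey cases at crop (617,212) (plain) and (70,162) (ribbed, rib visible), plus the stacker at crop (337,165). Next: a planner that outputs tool-axis counts, then a hover.

```bash
cat >> h.py <<'E'
def pose():
    s=telemetry.get_state(); return s,np.array(s['eef_pos']),Rn.from_euler('xyz',s['ee_rot'])
def plan(p,yawz,nominal=None):
    """yawz: world angle (deg) wanted of tool z (mod 180) ; tool x down. prints translation in tool axes now (units) and turn units after"""
    s,p0,R=pose(); M=R.as_matrix()
    a0=np.degrees(np.arctan2(M[1,2],M[0,2]))
    d=(yawz-a0+90)%180-90
    z=np.array([np.cos(np.radians(a0+d)),np.sin(np.radians(a0+d)),0]); x=np.array([0,0,-1.]); Rt=np.c_[x,np.cross(z,x),z]
    t=M.T@(np.array(p)-p0)/0.025
    rv=Rn.from_matrix(M.T@Rt).as_rotvec(degrees=True)/6
    t2=Rt.T@(np.array(p)-p0)/0.025
    print("pos",p0.round(4),"zyaw",round(a0,2),"q",np.round(s['q'],2),"F",np.round(s['force'],1),"w",round(s['width'],4),"t",round(s['t'],2))
    print("shift first:",t.round(2),"| turn:",rv.round(2),"| shift after turn:",t2.round(2))
E
python3 - <<'E'
from h import *
plan([0.50,0.28,0.40],-10)
print(pose()[2].as_matrix().round(3))
E
```

```text
pos [0.225  0.6364 0.4047] zyaw -109.47 q [ 1.52  0.36  0.01 -0.   -1.22 -0.29] F [ 0.7  0.1 -0.7] w 0.0876 t 0.75
shift first: [ 0.19 15.12  9.77] | turn: [13.42 -0.    0.  ] | shift after turn: [  0.19  12.13 -13.31]
[[-0.     0.943 -0.333]
 [ 0.    -0.333 -0.943]
 [-1.    -0.    -0.   ]]
```

play_rows --steps '[{"ty": 0.94, "tz": 0.6}, {"ty": 0.94, "tz": 0.6}, {"ty": 0.94, "tz": 0.6}, {"ty": 0.94, "tz": 0.6}, {"ty": 0.94, "tz": 0.6}, {"ty": 0.94, "tz": 0.6}, {"ty": 0.94, "tz": 0.6}, {"ty": 0.94, "tz": 0.6}, {"ty": 0.94, "tz": 0.6}, {"ty": 0.94, "tz": 0.6}, {"ty": 0.94, "tz": 0.6}, {"ty": 0.94, "tz": 0.6}, {"ty": 0.94, "tz": 0.6}, {"ty": 0.94, "tz": 0.6}, {"ty": 0.94, "tz": 0.6}, {"ty": 0.94, "tz": 0.6}]'

```text
invalid input
```

play_rows --steps '[{"ax": 1}, {"ax": 1}, {"ax": 1}, {"ax": 1}, {"ax": 1}, {"ax": 1}, {"ax": 1}, {"ax": 1}, {"ax": 1}, {"ax": 1}, {"ax": 1}, {"ax": 1}, {"ax": 1}, {"ax": 0.4}, {}]'

```text
invalid input
```

```bash
cat > look.py <<'E'
import sys
from h import *
name=sys.argv[1]
c=cam("wrist"); im=optics.grab_frame("wrist"); cv2.imwrite(f"pics/{name}.png",im[:,:,::-1])
np.savez(f"pics/{name}.npz",T=c['T'])
for q in sys.argv[2:]:
    for k in finder.silhouettes(q,"wrist")[:4]:
        print(q,round(k['confidence'],2),np.round(k['extent']),[ (np.round(v,4).tolist() if not np.isscalar(v) else round(v,1)) for v in rect(c,k['pixels'],0.012)])
    if q.startswith("case"): q+="_center"
    for k in finder.pinpoint(q,"wrist")[:4]:
        l=k['location']; print(" pt",q,round(k['confidence'],2),np.round(l,1),onz(c,(l[1],l[0]),0.012).round(4))
E
python3 look.py c1 case_ribbed stacker case_first; python3 -c "
from h import *
plan([0.5,0.02,0.40],-180)"
```

```text
pos [0.225  0.6364 0.4047] zyaw -109.47 q [ 1.52  0.36  0.01 -0.   -1.22 -0.29] F [-0.6  0.3  0.7] w 0.0875 t 1.1
shift first: [ 0.19 18.59 19.58] | turn: [11.75  0.   -0.  ] | shift after turn: [  0.19  24.65 -11.  ]
```

View pics/c1.png

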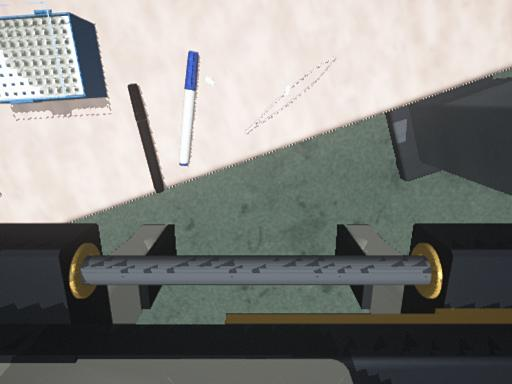

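Every key may be needed in each row, so I'll try again with full rows.

play_rows --steps '[{"gripper": 1, "tx": 0, "ty": 0.94, "tz": 0.6, "ax": 0, "ay": 0, "az": 0}, {"gripper": 1, "tx": 0, "ty": 0.94, "tz": 0.6, "ax": 0, "ay": 0, "az": 0}, {"gripper": 1, "tx": 0, "ty": 0.94, "tz": 0.6, "ax": 0, "ay": 0, "az": 0}, {"gripper": 1, "tx": 0, "ty": 0.94, "tz": 0.6, "ax": 0, "ay": 0, "az": 0}, {"gripper": 1, "tx": 0, "ty": 0.94, "tz": 0.6, "ax": 0, "ay": 0, "az": 0}, {"gripper": 1, "tx": 0, "ty": 0.94, "tz": 0.6, "ax": 0, "ay": 0, "az": 0}, {"gripper": 1, "tx": 0, "ty": 0.94, "tz": 0.6, "ax": 0, "ay": 0, "az": 0}, {"gripper": 1, "tx": 0, "ty": 0.94, "tz": 0.6, "ax": 0, "ay": 0, "az": 0}, {"gripper": 1, "tx": 0, "ty": 0.94, "tz": 0.6, "ax": 0, "ay": 0, "az": 0}, {"gripper": 1, "tx": 0, "ty": 0.94, "tz": 0.6, "ax": 0, "ay": 0, "az": 0}, {"gripper": 1, "tx": 0, "ty": 0.94, "tz": 0.6, "ax": 0, "ay": 0, "az": 0}, {"gripper": 1, "tx": 0, "ty": 0.94, "tz": 0.6, "ax": 0, "ay": 0, "az": 0}, {"gripper": 1, "tx": 0, "ty": 0.94, "tz": 0.6, "ax": 0, "ay": 0, "az": 0}, {"gripper": 1, "tx": 0, "ty": 0.94, "tz": 0.6, "ax": 0, "ay": 0, "az": 0}, {"gripper": 1, "tx": 0, "ty": 0.94, "tz": 0.6, "ax": 0, "ay": 0, "az": 0}, {"gripper": 1, "tx": 0, "ty": 0.94, "tz": 0.6, "ax": 0, "ay": 0, "az": 0}]'

```text
t: 2.43
eef_pos: [0.5001, 0.2836, 0.4049]
ee_rot: [2.69, 1.57, 0.78]
force: [-0.2, 0.6, 0.4]
width: 0.0876
```

play_rows --steps '[{"gripper": 1, "tx": 0, "ty": 0, "tz": 0, "ax": 1, "ay": 0, "az": 0}, {"gripper": 1, "tx": 0, "ty": 0, "tz": 0, "ax": 1, "ay": 0, "az": 0}, {"gripper": 1, "tx": 0, "ty": 0, "tz": 0, "ax": 1, "ay": 0, "az": 0}, {"gripper": 1, "tx": 0, "ty": 0, "tz": 0, "ax": 1, "ay": 0, "az": 0}, {"gripper": 1, "tx": 0, "ty": 0, "tz": 0, "ax": 1, "ay": 0, "az": 0}, {"gripper": 1, "tx": 0, "ty": 0, "tz": 0, "ax": 1, "ay": 0, "az": 0}, {"gripper": 1, "tx": 0, "ty": 0, "tz": 0, "ax": 1, "ay": 0, "az": 0}, {"gripper": 1, "tx": 0, "ty": 0, "tz": 0, "ax": 1, "ay": 0, "az": 0}, {"gripper": 1, "tx": 0, "ty": 0, "tz": 0, "ax": 1, "ay": 0, "az": 0}, {"gripper": 1, "tx": 0, "ty": 0, "tz": 0, "ax": 1, "ay": 0, "az": 0}, {"gripper": 1, "tx": 0, "ty": 0, "tz": 0, "ax": 1, "ay": 0, "az": 0}, {"gripper": 1, "tx": 0, "ty": 0, "tz": 0, "ax": 1, "ay": 0, "az": 0}, {"gripper": 1, "tx": 0, "ty": 0, "tz": 0, "ax": 0, "ay": 0, "az": 0}]'

```text
t: 3.52
eef_pos: [0.4995, 0.2847, 0.4047]
ee_rot: [-1.867, 1.571, 1.245]
force: [0.0, 0.1, 0.3]
width: 0.0875
```

```bash
python3 look.py c1 case_ribbed stacker case_first; python3 -c "
from h import *
plan([0.52,0.02,0.38],-180)"
```

```text
case_ribbed 0.63 [293.  30. 376.  94.] [[0.4063, 0.1764], [65.0349, 90.9369], 88.3]
case_ribbed 0.62 [120.  15. 184. 108.] [[0.6095, 0.1663], [87.8205, 66.4097], 78.5]
case_ribbed 0.57 [201. 122. 266. 208.] [[0.5239, 0.2896], [89.1455, 64.676], 75.5]
 pt case_ribbed_center 0.9 [166.6 236.8] [0.5203 0.2882 0.012 ]
 pt case_ribbed_center 0.89 [ 57.9 152.2] [0.6077 0.1638 0.012 ]
 pt case_ribbed_center 0.87 [ 64.5 336.3] [0.4049 0.1767 0.012 ]
 pt stacker 0.5 [164.5 234.1] [0.5234 0.2855 0.012 ]
pos [0.4995 0.2848 0.4047] zyaw 178.61 q [ 0.86  0.2  -0.21  0.   -1.16 -0.88] F [-0.1  0.2 -0.4] w 0.0879 t 3.87
shift first: [ 0.99 10.57 -1.08] | turn: [-0.23 -0.   -0.  ] | shift after turn: [ 0.99 10.59 -0.82]
```

View pics/c1.png

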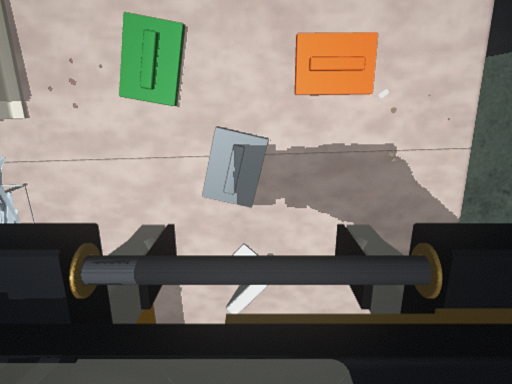

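The wrist view shows the grey ribbed case at (235,167), the green ribbed one at (153,60) and the orange one at (337,65). On to the stacker.

play_rows --steps '[{"gripper": 1, "tx": 0.1, "ty": 0.96, "tz": -0.1, "ax": 0, "ay": 0, "az": 0}, {"gripper": 1, "tx": 0.1, "ty": 0.96, "tz": -0.1, "ax": 0, "ay": 0, "az": 0}, {"gripper": 1, "tx": 0.1, "ty": 0.96, "tz": -0.1, "ax": 0, "ay": 0, "az": 0}, {"gripper": 1, "tx": 0.1, "ty": 0.96, "tz": -0.1, "ax": 0, "ay": 0, "az": 0}, {"gripper": 1, "tx": 0.1, "ty": 0.96, "tz": -0.1, "ax": 0, "ay": 0, "az": 0}, {"gripper": 1, "tx": 0.1, "ty": 0.96, "tz": -0.1, "ax": 0, "ay": 0, "az": 0}, {"gripper": 1, "tx": 0.1, "ty": 0.96, "tz": -0.1, "ax": 0, "ay": 0, "az": 0}, {"gripper": 1, "tx": 0.1, "ty": 0.96, "tz": -0.1, "ax": 0, "ay": 0, "az": 0}, {"gripper": 1, "tx": 0.1, "ty": 0.96, "tz": -0.1, "ax": 0, "ay": 0, "az": 0}, {"gripper": 1, "tx": 0.1, "ty": 0.96, "tz": -0.1, "ax": 0, "ay": 0, "az": 0}, {"gripper": 1, "tx": 0, "ty": 0, "tz": 0, "ax": 0, "ay": 0, "az": 0}]'

```text
t: 4.78
eef_pos: [0.518, 0.0413, 0.3792]
ee_rot: [0.566, 1.57, -2.602]
force: [-0.4, -0.6, -0.4]
width: 0.0875
```

```bash
python3 look.py c2 stacker case_first stacker_seat long_fence end_fence; python3 -c "
from h import *
plan([0.48,-0.24,0.38],-180)"
python3 - <<'E'
import cv2
im=cv2.imread('pics/c2.png'); cv2.imwrite('pics/c2z.png',cv2.resize(im[90:260,150:370],None,fx=3.5,fy=3.5,interpolation=cv2.INTER_CUBIC))
E
```

```text
stacker 0.76 [172.  75. 307. 207.] [[0.532, 0.0147], [126.9139, 129.2523], 9.3]
case_first 0.92 [166.   2. 251.  12.] [[0.5567, -0.1215], [11.4193, 85.5851], 88.5]
case_first 0.78 [204.  94. 276. 190.] [[0.5339, 0.0127], [65.6328, 89.1588], 9.9]
case_first 0.62 [348. 103. 443. 184.] [[0.3579, 0.019], [91.1738, 65.7811], 19.0]
 pt case_first_center 0.96 [143.  236.7] [0.5357 0.013  0.012 ]
 pt case_first_center 0.87 [144.7 396. ] [0.3602 0.0196 0.012 ]
stacker_seat 0.68 [174.  77. 306. 211.] [[0.5315, 0.0146], [126.7212, 126.8846], 8.7]
 pt long_fence 0.55 [138.2 196.8] [0.5792 0.0066 0.012 ]
end_fence 0.89 [216. 178. 308. 205.] [[0.5125, 0.0676], [105.6644, 16.9105], 8.5]
 pt end_fence 0.92 [187.1 260.3] [0.5109 0.064  0.012 ]
pos [0.5183 0.0447 0.3797] zyaw 178.58 q [ 0.46  0.12 -0.36 -0.   -1.09 -0.49] F [ 0.9 -0.3  0.1] w 0.0877 t 5.33
shift first: [-1.000e-02  1.142e+01  1.250e+00] | turn: [-0.24  0.   -0.  ] | shift after turn: [-1.000e-02  1.139e+01  1.530e+00]
```

View pics/c2.png

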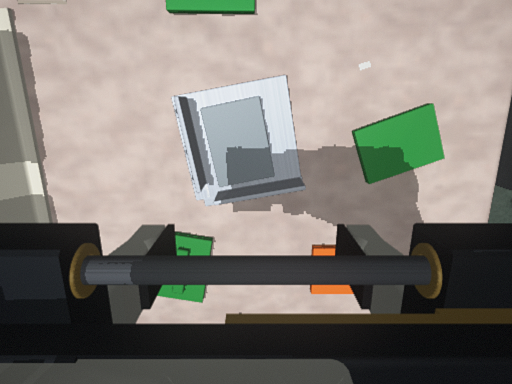

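View pics/c2z.png

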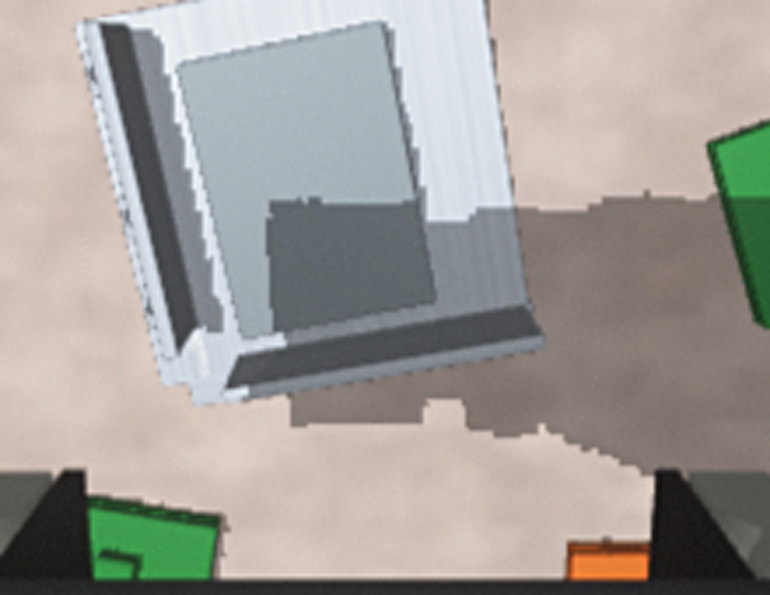

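```bash
python3 - <<'E'
from h import *
c=optics.calibration("wrist"); c['T']=np.load('pics/c2.npz')['T']
f=lambda X,Y,z: onz(c,(150+X/3.5-.5+.14,90+Y/3.5-.36),z)[:2]
def ln(n,a,b,z):
    A=f(*a,z);B=f(*b,z);d=B-A; print(n,A.round(4),B.round(4),"len",round(np.linalg.norm(d),4),"ang",round(np.degrees(np.arctan2(d[1],d[0])),2))
ln("end low",(242,357),(527,305),.006)
ln("end top inner",(225,388),(543,335),.045)
ln("long low",(200,330),(128,25),.006)
ln("long top inner",(180,355),(100,22),.045)
ln("plate -x edge",(488,0),(528,310),.006)
ln("first short far(-y)",(178,65),(383,22),.018)
ln("first short near(+y)",(240,340),(436,302),.018)
ln("first long +x",(240,340),(178,65),.018)
ln("first long -x",(436,302),(383,22),.018)
E
```

```text
end low [0.5594 0.0698] [0.4645 0.0546] len 0.0961 ang -170.87
end top inner [0.5601 0.0682] [0.4653 0.0544] len 0.0959 ang -171.7
long low [0.5728 0.0601] [ 0.5883 -0.0372] len 0.0986 ang -80.97
long top inner [0.5728 0.0576] [ 0.5877 -0.0375] len 0.0962 ang -81.1
plate -x edge [ 0.4776 -0.0416] [0.4642 0.0563] len 0.0988 ang 97.82
first short far(-y) [ 0.5718 -0.0251] [ 0.51   -0.0358] len 0.0627 ang -170.15
first short near(+y) [0.5582 0.0607] [0.4952 0.0499] len 0.0639 ang -170.26
first long +x [0.5582 0.0607] [ 0.5718 -0.0251] len 0.0869 ang -81.02
first long -x [0.4952 0.0499] [ 0.51   -0.0358] len 0.087 ang -80.17
```

The stacker's yaw is about 9°, the long fence inner face is at X'≈0.5752 and the end fence at Y'≈-0.0187 (coordinates rotated to the stacker). Case one is about 14 mm and 8.5 mm clear of them. Next, the plain case.

play_rows --steps '[{"gripper": 1, "tx": 0.0, "ty": 0.96, "tz": 0.1, "ax": 0, "ay": 0, "az": 0}, {"gripper": 1, "tx": 0.0, "ty": 0.96, "tz": 0.1, "ax": 0, "ay": 0, "az": 0}, {"gripper": 1, "tx": 0.0, "ty": 0.96, "tz": 0.1, "ax": 0, "ay": 0, "az": 0}, {"gripper": 1, "tx": 0.0, "ty": 0.96, "tz": 0.1, "ax": 0, "ay": 0, "az": 0}, {"gripper": 1, "tx": 0.0, "ty": 0.96, "tz": 0.1, "ax": 0, "ay": 0, "az": 0}, {"gripper": 1, "tx": 0.0, "ty": 0.96, "tz": 0.1, "ax": 0, "ay": 0, "az": 0}, {"gripper": 1, "tx": 0.0, "ty": 0.96, "tz": 0.1, "ax": 0, "ay": 0, "az": 0}, {"gripper": 1, "tx": 0.0, "ty": 0.96, "tz": 0.1, "ax": 0, "ay": 0, "az": 0}, {"gripper": 1, "tx": 0.0, "ty": 0.96, "tz": 0.1, "ax": 0, "ay": 0, "az": 0}, {"gripper": 1, "tx": 0.0, "ty": 0.96, "tz": 0.1, "ax": 0, "ay": 0, "az": 0}, {"gripper": 1, "tx": 0.0, "ty": 0.96, "tz": 0.1, "ax": 0, "ay": 0, "az": 0}, {"gripper": 1, "tx": 0.0, "ty": 0.96, "tz": 0.1, "ax": 0, "ay": 0, "az": 0}, {"gripper": 1, "tx": 0.0, "ty": 0, "tz": 0, "ax": 0, "ay": 0, "az": 0}, {"gripper": 1, "tx": 0.0, "ty": 0, "tz": 0, "ax": 0, "ay": 0, "az": 0}]'

```text
t: 6.5
eef_pos: [0.4808, -0.2438, 0.3794]
ee_rot: [-0.101, 1.57, 3.013]
force: [0.1, 0.1, 0.5]
width: 0.0877
```

```bash
python3 look.py c3 case_plain; python3 -c "
from h import *
plan([0.48,-0.24,0.28],-180)"
python3 - <<'E'
import cv2
im=cv2.imread('pics/c3.png'); cv2.imwrite('pics/c3z.png',cv2.resize(im[90:260,150:370],None,fx=3.5,fy=3.5,interpolation=cv2.INTER_CUBIC))
E
```

```text
case_plain 0.7 [214.  92. 280. 180.] [[0.487, -0.279], [65.7113, 89.2843], 3.7]
 pt case_plain_center 0.73 [135.1 245.7] [ 0.4885 -0.2801  0.012 ]
pos [ 0.4811 -0.2424  0.3796] zyaw 178.56 q [-0.1   0.15 -0.33 -0.   -1.09  0.08] F [0.3 0.2 0.7] w 0.0874 t 6.65
shift first: [ 3.99 -0.09  0.05] | turn: [-0.24 -0.    0.  ] | shift after turn: [ 3.99 -0.09  0.04]
```

View pics/c3.png

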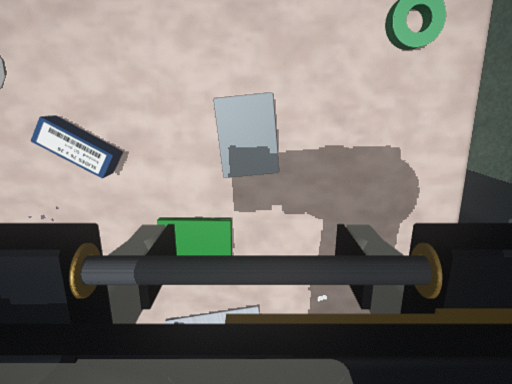

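View pics/c3z.png

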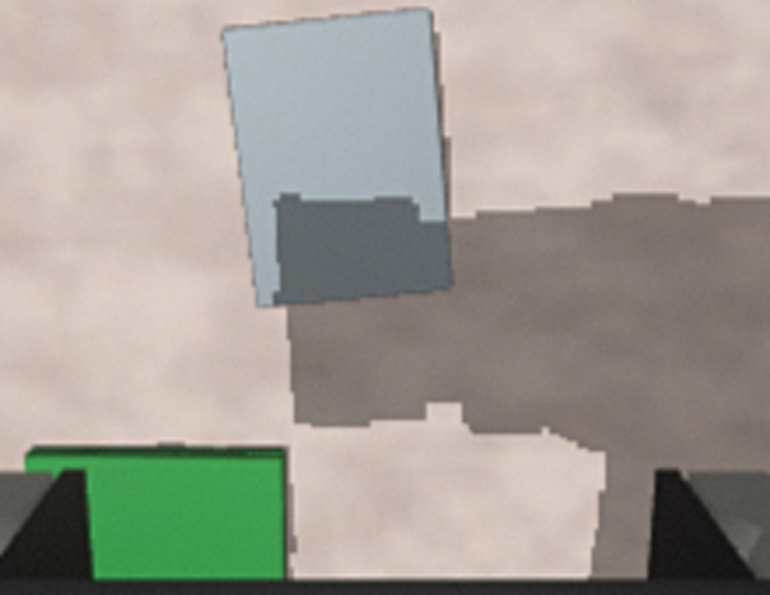

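The plain grey case is alone at (246,136); the green one is at (195,237) and well clear of it. Now its corners, with a height check against the earlier views.

```bash
python3 - <<'E'
from h import *
c=optics.calibration("wrist"); c['T']=np.load('pics/c3.npz')['T']
f=lambda X,Y,z: onz(c,(150+X/3.5-.36,90+Y/3.5-.36),z)[:2]
P=np.array([f(X,Y,.012) for X,Y in [(223,30),(430,8),(452,288),(258,307)]])
print(P.round(4),"c",P.mean(0).round(4))
for i in range(4):
    d=P[(i+1)%4]-P[i]; print(np.linalg.norm(d).round(4),np.degrees(np.arctan2(d[1],d[0])).round(2))
# height: triangulate with the top camera
ct=cam("top"); r=ray(c,(245.7,135.1))
print("tri plain", tri([r,ray(ct,(343.3,189))]).round(4))
c['T']=np.load('pics/c1.npz')['T']; print("tri ribbed",tri([ray(c,(236.8,166.6)),ray(ct,(171.9,170.5))]).round(4))
c['T']=np.load('pics/c2.npz')['T']; print("tri first",tri([ray(c,(236.7,143)),ray(ct,(255.5,168.9))]).round(4))
plan([0.4877,-0.279,0.25],184)
E
```

```text
[[ 0.5214 -0.3198]
 [ 0.4587 -0.3244]
 [ 0.4527 -0.2379]
 [ 0.5156 -0.2334]] c [ 0.4871 -0.2789]
0.0629 -175.76
0.0867 93.98
0.0631 4.14
0.0866 -86.13
tri plain [ 0.4844 -0.2796  0.0029]
tri ribbed [0.5125 0.265  0.1303]
tri first [0.5365 0.0133 0.012 ]
pos [ 0.4811 -0.2424  0.3796] zyaw 178.56 q [-0.1   0.15 -0.33 -0.   -1.09  0.08] F [0.3 0.2 0.7] w 0.0874 t 6.65
shift first: [ 5.19  1.46 -0.3 ] | turn: [-0.91 -0.    0.  ] | shift after turn: [ 5.19  1.48 -0.16]
```

play_rows --steps '[{"gripper": 1, "tx": 0, "ty": 0, "tz": 0, "ax": -0.91, "ay": 0, "az": 0}, {"gripper": 1, "tx": 0.9, "ty": 0.37, "tz": -0.04, "ax": 0, "ay": 0, "az": 0}, {"gripper": 1, "tx": 0.9, "ty": 0.37, "tz": -0.04, "ax": 0, "ay": 0, "az": 0}, {"gripper": 1, "tx": 0.9, "ty": 0.37, "tz": -0.04, "ax": 0, "ay": 0, "az": 0}, {"gripper": 1, "tx": 0.9, "ty": 0.37, "tz": -0.04, "ax": 0, "ay": 0, "az": 0}, {"gripper": 1, "tx": 0.0, "ty": 0, "tz": 0, "ax": 0, "ay": 0, "az": 0}, {"gripper": 1, "tx": 0.0, "ty": 0, "tz": 0, "ax": 0, "ay": 0, "az": 0}]'

```text
t: 7.23
eef_pos: [0.4876, -0.279, 0.2888]
ee_rot: [-0.22, 1.568, 2.992]
force: [0.7, 0.3, 0.9]
width: 0.0877
```

```bash
python3 look.py c4 case_plain; python3 -c "
from h import *
plan([0.4871,-0.2789,0.181],184)"
python3 - <<'E'
import cv2
im=cv2.imread('pics/c4.png'); cv2.imwrite('pics/c4z.png',cv2.resize(im[120:320,130:380],None,fx=3,fy=3,interpolation=cv2.INTER_CUBIC))
E
```

```text
case_plain 0.88 [216. 134. 296. 239.] [[0.4874, -0.2795], [65.1369, 89.4172], 3.9]
pos [ 0.4882 -0.279   0.2912] zyaw -175.95 q [-0.17  0.28 -0.39  0.   -0.9   0.24] F [ 1.2 -0.2 -0.1] w 0.0879 t 7.38
shift first: [ 4.41 -0.01  0.05] | turn: [ 0.01 -0.02 -0.01] | shift after turn: [ 4.41 -0.01  0.04]
```

View pics/c4z.png

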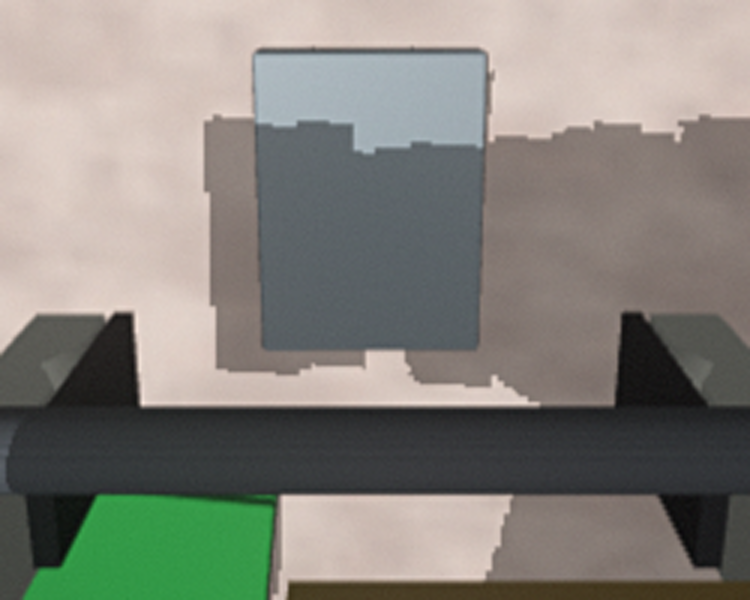

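Both heights give the same centre (0.487,-0.279), so the lid height of 12 mm is confirmed. Descending.

play_rows --steps '[{"gripper": 1, "tx": 0.9, "ty": 0, "tz": 0.02, "ax": 0, "ay": 0, "az": 0}, {"gripper": 1, "tx": 0.9, "ty": 0, "tz": 0.02, "ax": 0, "ay": 0, "az": 0}, {"gripper": 1, "tx": 0.9, "ty": 0, "tz": 0, "ax": 0, "ay": 0, "az": 0}, {"gripper": 1, "tx": 0.8, "ty": 0, "tz": 0, "ax": 0, "ay": 0, "az": 0}, {"gripper": 1, "tx": 0.5, "ty": 0, "tz": 0, "ax": 0, "ay": 0, "az": 0}, {"gripper": 1, "tx": 0.3, "ty": 0, "tz": 0, "ax": 0, "ay": 0, "az": 0}, {"gripper": 1, "tx": 0.1, "ty": 0, "tz": 0, "ax": 0, "ay": 0, "az": 0}, {"gripper": 1, "tx": 0, "ty": 0, "tz": 0, "ax": 0, "ay": 0, "az": 0}, {"gripper": 1, "tx": 0, "ty": 0, "tz": 0, "ax": 0, "ay": 0, "az": 0}]'

```text
t: 8.13
eef_pos: [0.4871, -0.2796, 0.1808]
ee_rot: [2.802, 1.569, -0.27]
force: [-0.6, 0.6, 0.3]
width: 0.0875
```

play_rows --steps '[{"gripper": 0.5, "tx": 0, "ty": 0, "tz": 0, "ax": 0, "ay": 0, "az": 0}, {"gripper": 0.5, "tx": 0, "ty": 0, "tz": 0, "ax": 0, "ay": 0, "az": 0}, {"gripper": 0.5, "tx": 0, "ty": 0, "tz": 0, "ax": 0, "ay": 0, "az": 0}, {"gripper": 0.5, "tx": 0, "ty": 0, "tz": 0, "ax": 0, "ay": 0, "az": 0}, {"gripper": 0.5, "tx": 0, "ty": 0, "tz": 0, "ax": 0, "ay": 0, "az": 0}, {"gripper": 0.5, "tx": 0, "ty": 0, "tz": 0, "ax": 0, "ay": 0, "az": 0}]' --newtons 15

```text
t: 8.63
eef_pos: [0.4868, -0.2797, 0.1801]
ee_rot: [2.74, 1.57, -0.332]
force: [0.5, -0.1, 4.4]
width: 0.0641
```

play_rows --steps '[{"gripper": 0.5, "tx": -0.2, "ty": 0, "tz": 0, "ax": 0, "ay": 0, "az": 0}, {"gripper": 0.5, "tx": -0.5, "ty": 0, "tz": 0, "ax": 0, "ay": 0, "az": 0}, {"gripper": 0.5, "tx": -0.8, "ty": 0, "tz": 0, "ax": 0, "ay": 0, "az": 0}, {"gripper": 0.5, "tx": -0.8, "ty": 0, "tz": 0, "ax": 0, "ay": 0, "az": 0}, {"gripper": 0.5, "tx": -0.8, "ty": 0, "tz": 0, "ax": 0, "ay": 0, "az": 0}, {"gripper": 0.5, "tx": -0.5, "ty": 0, "tz": 0, "ax": 0, "ay": 0, "az": 0}, {"gripper": 0.5, "tx": 0, "ty": 0, "tz": 0, "ax": 0, "ay": 0, "az": 0}]'

```text
t: 9.22
eef_pos: [0.4873, -0.2799, 0.2727]
ee_rot: [2.781, 1.566, -0.291]
force: [0.3, -0.5, -0.8]
width: 0.0637
```

```bash
python3 -c "
from h import *
plan([0.5180,0.010,0.26],189)"
```

```text
pos [ 0.4873 -0.2799  0.2727] zyaw -175.98 q [-0.17  0.3  -0.41  0.   -0.86  0.24] F [ 0.3 -0.5 -0.8] w 0.0637 t 9.22
shift first: [  0.5  -11.48  -2.04] | turn: [-0.83 -0.04 -0.02] | shift after turn: [  0.51 -11.26  -3.03]
```

play_rows --steps '[{"gripper": 0.5, "tx": 0, "ty": 0, "tz": 0, "ax": -0.4, "ay": 0, "az": 0}, {"gripper": 0.5, "tx": 0, "ty": -0.3, "tz": -0.08, "ax": -0.43, "ay": 0, "az": 0}, {"gripper": 0.5, "tx": 0.0, "ty": -0.84, "tz": -0.23, "ax": 0, "ay": 0, "az": 0}, {"gripper": 0.5, "tx": 0.0, "ty": -0.84, "tz": -0.23, "ax": 0, "ay": 0, "az": 0}, {"gripper": 0.5, "tx": 0.0, "ty": -0.84, "tz": -0.23, "ax": 0, "ay": 0, "az": 0}, {"gripper": 0.5, "tx": 0.0, "ty": -0.84, "tz": -0.23, "ax": 0, "ay": 0, "az": 0}, {"gripper": 0.5, "tx": 0.0, "ty": -0.84, "tz": -0.23, "ax": 0, "ay": 0, "az": 0}, {"gripper": 0.5, "tx": 0.0, "ty": -0.84, "tz": -0.23, "ax": 0, "ay": 0, "az": 0}, {"gripper": 0.5, "tx": 0.0, "ty": -0.84, "tz": -0.23, "ax": 0, "ay": 0, "az": 0}, {"gripper": 0.5, "tx": 0.0, "ty": -0.84, "tz": -0.23, "ax": 0, "ay": 0, "az": 0}, {"gripper": 0.5, "tx": 0.0, "ty": -0.84, "tz": -0.23, "ax": 0, "ay": 0, "az": 0}, {"gripper": 0.5, "tx": 0.0, "ty": -0.84, "tz": -0.23, "ax": 0, "ay": 0, "az": 0}, {"gripper": 0.5, "tx": 0.0, "ty": -0.84, "tz": -0.23, "ax": 0, "ay": 0, "az": 0}, {"gripper": 0.5, "tx": 0.0, "ty": -0.84, "tz": -0.23, "ax": 0, "ay": 0, "az": 0}, {"gripper": 0.5, "tx": 0.0, "ty": -0.84, "tz": -0.23, "ax": 0, "ay": 0, "az": 0}, {"gripper": 0.5, "tx": 0, "ty": 0, "tz": 0, "ax": 0, "ay": 0, "az": 0}, {"gripper": 0.5, "tx": 0, "ty": 0, "tz": 0, "ax": 0, "ay": 0, "az": 0}]'

```text
t: 10.63
eef_pos: [0.5187, 0.0103, 0.2689]
ee_rot: [0.062, 1.569, -2.922]
force: [-0.2, -0.4, -0.6]
width: 0.0636
```

```bash
python3 -c "
from h import *
plan([0.5180,0.010,0.203],189)"; python3 look.py c5
```

```text
pos [0.5187 0.0103 0.2689] zyaw -170.93 q [ 0.4   0.24 -0.51 -0.   -0.83 -0.24] F [-0.2 -0.4 -0.6] w 0.0636 t 10.63
shift first: [2.64 0.01 0.02] | turn: [ 0.01  0.01 -0.  ] | shift after turn: [2.64 0.01 0.03]
```

View pics/c5.png

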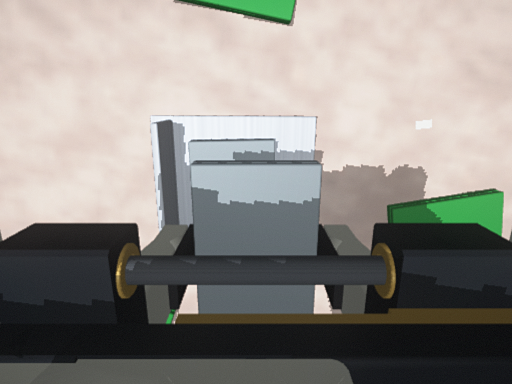

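play_rows --steps '[{"gripper": 0.5, "tx": 0.4, "ty": 0, "tz": 0, "ax": 0, "ay": 0, "az": 0}, {"gripper": 0.5, "tx": 0.6, "ty": 0, "tz": 0.02, "ax": 0, "ay": 0, "az": 0}, {"gripper": 0.5, "tx": 0.6, "ty": 0, "tz": 0, "ax": 0, "ay": 0, "az": 0}, {"gripper": 0.5, "tx": 0.5, "ty": 0, "tz": 0, "ax": 0, "ay": 0, "az": 0}, {"gripper": 0.5, "tx": 0.3, "ty": 0, "tz": 0, "ax": 0, "ay": 0, "az": 0}, {"gripper": 0.5, "tx": 0.2, "ty": 0, "tz": 0, "ax": 0, "ay": 0, "az": 0}, {"gripper": 0.5, "tx": 0, "ty": 0, "tz": 0, "ax": 0, "ay": 0, "az": 0}, {"gripper": 0.5, "tx": 0, "ty": 0, "tz": 0, "ax": 0, "ay": 0, "az": 0}]'

```text
t: 11.35
eef_pos: [0.5185, 0.009, 0.2046]
ee_rot: [0.543, 1.57, -2.442]
force: [0.0, 0.4, -0.8]
width: 0.0639
```

play_rows --steps '[{"gripper": 0.5, "tx": 0.05, "ty": 0, "tz": 0, "ax": 0, "ay": 0, "az": 0}, {"gripper": 0.5, "tx": 0.04, "ty": 0, "tz": 0, "ax": 0, "ay": 0, "az": 0}, {"gripper": 0.5, "tx": 0, "ty": 0, "tz": 0, "ax": 0, "ay": 0, "az": 0}, {"gripper": 0.5, "tx": 0, "ty": 0, "tz": 0, "ax": 0, "ay": 0, "az": 0}]'

```text
t: 11.68
eef_pos: [0.5185, 0.0094, 0.2028]
ee_rot: [-2.943, 1.57, 0.355]
force: [-0.3, -0.2, -2.1]
width: 0.0641
```

play_rows --steps '[{"gripper": 0.5, "tx": 0.05, "ty": 0, "tz": 0, "ax": 0, "ay": 0, "az": 0}, {"gripper": 0.5, "tx": 0.05, "ty": 0, "tz": 0, "ax": 0, "ay": 0, "az": 0}, {"gripper": 0.5, "tx": 0, "ty": 0, "tz": 0, "ax": 0, "ay": 0, "az": 0}, {"gripper": 0.5, "tx": 0, "ty": 0, "tz": 0, "ax": 0, "ay": 0, "az": 0}]'

```text
t: 12.02
eef_pos: [0.5184, 0.0093, 0.1998]
ee_rot: [0.175, 1.571, -2.81]
force: [-0.7, -0.4, -0.4]
width: 0.064
```

play_rows --steps '[{"gripper": 0.5, "tx": 0.03, "ty": 0, "tz": 0, "ax": 0, "ay": 0, "az": 0}, {"gripper": 0.5, "tx": 0, "ty": 0, "tz": 0, "ax": 0, "ay": 0, "az": 0}, {"gripper": 0.5, "tx": 0, "ty": 0, "tz": 0, "ax": 0, "ay": 0, "az": 0}]'

```text
t: 12.27
eef_pos: [0.5184, 0.0093, 0.1991]
ee_rot: [0.163, 1.571, -2.822]
force: [0.4, 0.1, -1.2]
width: 0.0637
```

play_rows --steps '[{"gripper": 0.5, "tx": 0.03, "ty": 0, "tz": 0, "ax": 0, "ay": 0, "az": 0}, {"gripper": 0.5, "tx": 0, "ty": 0, "tz": 0, "ax": 0, "ay": 0, "az": 0}, {"gripper": 0.5, "tx": 0, "ty": 0, "tz": 0, "ax": 0, "ay": 0, "az": 0}]'

```text
t: 12.52
eef_pos: [0.5184, 0.0093, 0.1984]
ee_rot: [-0.072, 1.571, -3.057]
force: [0.2, -0.5, -0.8]
width: 0.0636
```

play_rows --steps '[{"gripper": 0.5, "tx": 0.03, "ty": 0, "tz": 0, "ax": 0, "ay": 0, "az": 0}, {"gripper": 0.5, "tx": 0, "ty": 0, "tz": 0, "ax": 0, "ay": 0, "az": 0}, {"gripper": 0.5, "tx": 0, "ty": 0, "tz": 0, "ax": 0, "ay": 0, "az": 0}]'

```text
t: 12.77
eef_pos: [0.5185, 0.0093, 0.198]
ee_rot: [2.948, 1.571, -0.037]
force: [-1.9, 0.8, 4.8]
width: 0.0638
```

Contact at z=0.198, as predicted. Releasing with a small opening.

play_rows --steps '[{"gripper": 0.8, "tx": 0, "ty": 0, "tz": 0, "ax": 0, "ay": 0, "az": 0}, {"gripper": 0.8, "tx": 0, "ty": 0, "tz": 0, "ax": 0, "ay": 0, "az": 0}, {"gripper": 0.8, "tx": 0, "ty": 0, "tz": 0, "ax": 0, "ay": 0, "az": 0}]'

```text
t: 13.02
eef_pos: [0.5185, 0.0093, 0.1976]
ee_rot: [-2.925, 1.571, 0.373]
force: [0.7, 0.3, 0.6]
width: 0.0695
```

play_rows --steps '[{"gripper": 0.8, "tx": -0.2, "ty": 0, "tz": 0, "ax": 0, "ay": 0, "az": 0}, {"gripper": 0.8, "tx": -0.6, "ty": 0, "tz": 0, "ax": 0, "ay": 0, "az": 0}, {"gripper": 0.8, "tx": -0.8, "ty": 0, "tz": 0, "ax": 0, "ay": 0, "az": 0}, {"gripper": 0.8, "tx": -0.8, "ty": 0, "tz": 0, "ax": 0, "ay": 0, "az": 0}, {"gripper": 0.8, "tx": -0.6, "ty": 0, "tz": 0, "ax": 0, "ay": 0, "az": 0}, {"gripper": 0.8, "tx": 0, "ty": 0, "tz": 0, "ax": 0, "ay": 0, "az": 0}]'

```text
t: 13.52
eef_pos: [0.5195, 0.0096, 0.2761]
ee_rot: [-3.047, 1.565, 0.252]
force: [0.0, -0.0, 0.4]
width: 0.07
```

```bash
python3 look.py c6 case_plain
```

```text
case_plain 0.94 [215. 142. 303. 252.] [[0.5161, 0.0143], [68.5406, 94.3609], 9.1]
```

View pics/c6.png

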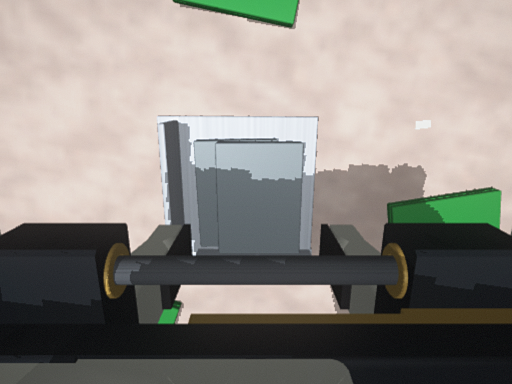

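Plain is placed: it lies on the first at (259,200), offset 14 mm toward -x as planned. Now I turn 90° so both fingers can push the pair toward the long fence.

play_rows --steps '[{"gripper": 0.4, "tx": 0, "ty": 0, "tz": 0, "ax": 1, "ay": 0, "az": 0}, {"gripper": 0.4, "tx": 0, "ty": 0, "tz": 0, "ax": 1, "ay": 0, "az": 0}, {"gripper": 0.4, "tx": 0, "ty": 0, "tz": 0, "ax": 1, "ay": 0, "az": 0}, {"gripper": 0.4, "tx": 0, "ty": 0, "tz": 0, "ax": 1, "ay": 0, "az": 0}, {"gripper": 0.4, "tx": 0, "ty": 0, "tz": 0, "ax": 1, "ay": 0, "az": 0}, {"gripper": 0.4, "tx": 0, "ty": 0, "tz": 0, "ax": 1, "ay": 0, "az": 0}, {"gripper": 0.4, "tx": 0, "ty": 0, "tz": 0, "ax": 1, "ay": 0, "az": 0}, {"gripper": 0.4, "tx": 0, "ty": 0, "tz": 0, "ax": 1, "ay": 0, "az": 0}, {"gripper": 0.4, "tx": 0, "ty": 0, "tz": 0, "ax": 1, "ay": 0, "az": 0}, {"gripper": 0.4, "tx": 0, "ty": 0, "tz": 0, "ax": 1, "ay": 0, "az": 0}, {"gripper": 0.4, "tx": 0, "ty": 0, "tz": 0, "ax": 1, "ay": 0, "az": 0}, {"gripper": 0.4, "tx": 0, "ty": 0, "tz": 0, "ax": 1, "ay": 0, "az": 0}, {"gripper": 0.4, "tx": 0, "ty": 0, "tz": 0, "ax": 1, "ay": 0, "az": 0}, {"gripper": 0.4, "tx": 0, "ty": 0, "tz": 0, "ax": 1, "ay": 0, "az": 0}, {"gripper": 0.4, "tx": 0, "ty": 0, "tz": 0, "ax": 1, "ay": 0, "az": 0}, {"gripper": 0.4, "tx": 0, "ty": 0, "tz": 0, "ax": 0, "ay": 0, "az": 0}]'

```text
t: 15.0
eef_pos: [0.5181, 0.0092, 0.2716]
ee_rot: [1.724, 1.569, -2.837]
force: [-0.1, 0.6, 0.1]
width: 0.0352
```

```bash
python3 -c "
from h import *
plan([0.4635,0.001,0.187],99)"
```

```text
pos [0.5181 0.0092 0.2716] zyaw 98.69 q [ 0.4   0.23 -0.51 -0.   -0.83 -1.82] F [-0.1  0.6  0.1] w 0.0352 t 15.0
shift first: [3.39 2.2  0.01] | turn: [-0.05 -0.   -0.02] | shift after turn: [3.38 2.21 0.02]
```

play_rows --steps '[{"gripper": 0.4, "tx": 0, "ty": 0.7, "tz": 0, "ax": -0.05, "ay": 0, "az": 0}, {"gripper": 0.4, "tx": 0, "ty": 0.8, "tz": 0, "ax": 0, "ay": 0, "az": 0}, {"gripper": 0.4, "tx": 0, "ty": 0.7, "tz": 0, "ax": 0, "ay": 0, "az": 0}, {"gripper": 0.4, "tx": 0.6, "ty": 0, "tz": 0, "ax": 0, "ay": 0, "az": 0}, {"gripper": 0.4, "tx": 0.8, "ty": 0, "tz": 0, "ax": 0, "ay": 0, "az": 0}, {"gripper": 0.4, "tx": 0.8, "ty": 0, "tz": 0, "ax": 0, "ay": 0, "az": 0}, {"gripper": 0.4, "tx": 0.7, "ty": 0, "tz": 0, "ax": 0, "ay": 0, "az": 0}, {"gripper": 0.4, "tx": 0.4, "ty": 0, "tz": 0, "ax": 0, "ay": 0, "az": 0}, {"gripper": 0.4, "tx": 0, "ty": 0, "tz": 0, "ax": 0, "ay": 0, "az": 0}, {"gripper": 0.4, "tx": 0, "ty": 0, "tz": 0, "ax": 0, "ay": 0, "az": 0}]'

```text
t: 15.83
eef_pos: [0.4639, 0.0004, 0.1895]
ee_rot: [1.858, 1.568, -2.69]
force: [-0.1, 0.5, 0.4]
width: 0.0352
```

```bash
python3 -c "
from h import *
plan([0.4635,0.001,0.187],99)"; python3 look.py c7
```

```text
pos [4.639e-01 4.000e-04 1.895e-01] zyaw 99.41 q [ 0.43  0.28 -0.71  0.   -0.59 -1.83] F [-0.1  0.5  0.4] w 0.0352 t 15.83
shift first: [0.1  0.01 0.03] | turn: [ 0.07 -0.01 -0.02] | shift after turn: [0.1  0.01 0.03]
```

View pics/c7.png

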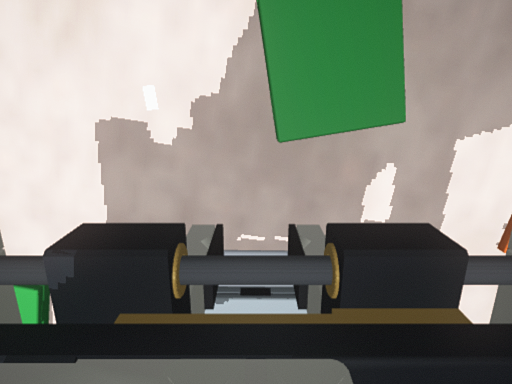

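play_rows --steps '[{"gripper": 0.4, "tx": 0.08, "ty": -0.1, "tz": 0, "ax": 0, "ay": 0, "az": 0}, {"gripper": 0.4, "tx": 0, "ty": -0.1, "tz": 0, "ax": 0, "ay": 0, "az": 0}, {"gripper": 0.4, "tx": 0, "ty": -0.1, "tz": 0, "ax": 0, "ay": 0, "az": 0}, {"gripper": 0.4, "tx": 0, "ty": -0.1, "tz": 0, "ax": 0, "ay": 0, "az": 0}, {"gripper": 0.4, "tx": 0, "ty": -0.1, "tz": 0, "ax": 0, "ay": 0, "az": 0}, {"gripper": 0.4, "tx": 0, "ty": -0.08, "tz": 0, "ax": 0, "ay": 0, "az": 0}, {"gripper": 0.4, "tx": 0, "ty": -0.08, "tz": 0, "ax": 0, "ay": 0, "az": 0}, {"gripper": 0.4, "tx": 0, "ty": -0.08, "tz": 0, "ax": 0, "ay": 0, "az": 0}, {"gripper": 0.4, "tx": 0, "ty": -0.08, "tz": 0, "ax": 0, "ay": 0, "az": 0}, {"gripper": 0.4, "tx": 0, "ty": -0.08, "tz": 0, "ax": 0, "ay": 0, "az": 0}]'

```text
t: 16.72
eef_pos: [0.4865, 0.0041, 0.1881]
ee_rot: [1.735, 1.571, -2.815]
force: [-0.5, -0.7, 0.1]
width: 0.0351
```

play_rows --steps '[{"gripper": 0.4, "tx": 0, "ty": -0.08, "tz": 0, "ax": 0, "ay": 0, "az": 0}, {"gripper": 0.4, "tx": 0, "ty": -0.08, "tz": 0, "ax": 0, "ay": 0, "az": 0}, {"gripper": 0.4, "tx": 0, "ty": -0.08, "tz": 0, "ax": 0, "ay": 0, "az": 0}, {"gripper": 0.4, "tx": 0, "ty": -0.08, "tz": 0, "ax": 0, "ay": 0, "az": 0}, {"gripper": 0.4, "tx": 0, "ty": -0.08, "tz": 0, "ax": 0, "ay": 0, "az": 0}]'

```text
t: 17.13
eef_pos: [0.4963, 0.0058, 0.1881]
ee_rot: [1.662, 1.571, -2.889]
force: [-0.6, 0.1, -0.1]
width: 0.0348
```

play_rows --steps '[{"gripper": 0.4, "tx": 0, "ty": -0.08, "tz": 0, "ax": 0, "ay": 0, "az": 0}, {"gripper": 0.4, "tx": 0, "ty": -0.08, "tz": 0, "ax": 0, "ay": 0, "az": 0}, {"gripper": 0.4, "tx": 0, "ty": -0.06, "tz": 0, "ax": 0, "ay": 0, "az": 0}, {"gripper": 0.4, "tx": 0, "ty": -0.05, "tz": 0, "ax": 0, "ay": 0, "az": 0}, {"gripper": 0.4, "tx": 0, "ty": 0, "tz": 0, "ax": 0, "ay": 0, "az": 0}]'

```text
t: 17.55
eef_pos: [0.5032, 0.0069, 0.1882]
ee_rot: [-1.511, 1.571, 0.221]
force: [0.2, -1.2, 0.1]
width: 0.0349
```

```bash
python3 - <<'E'
from h import *
im=optics.grab_frame("scene"); cv2.imwrite('pics/d1.png',cv2.resize(im[150:240,200:330,::-1],None,fx=5,fy=5,interpolation=cv2.INTER_CUBIC))
im=optics.grab_frame("top"); cv2.imwrite('pics/d2.png',cv2.resize(im[130:210,210:310,::-1],None,fx=6,fy=6,interpolation=cv2.INTER_CUBIC))
E
```

```text
(no output)
```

View pics/d1.png

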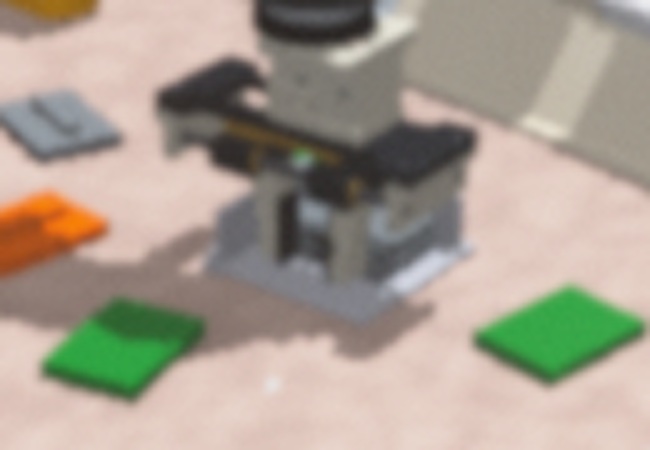

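View pics/d2.png

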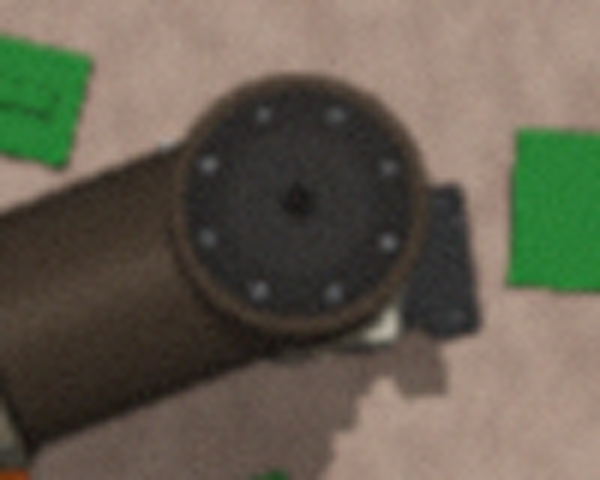

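play_rows --steps '[{"gripper": 0.4, "tx": 0, "ty": 0.3, "tz": 0, "ax": 0, "ay": 0, "az": 0}, {"gripper": 0.4, "tx": -0.8, "ty": 0.1, "tz": 0, "ax": 0, "ay": 0, "az": 0}, {"gripper": 0.4, "tx": -1, "ty": 0, "tz": 0, "ax": 0, "ay": 0, "az": 0}, {"gripper": 0.4, "tx": -1, "ty": 0, "tz": 0, "ax": 0, "ay": 0, "az": 0}, {"gripper": 0.4, "tx": -1, "ty": 0, "tz": 0, "ax": 0, "ay": 0, "az": 0}, {"gripper": 0.4, "tx": -1, "ty": 0, "tz": 0, "ax": 0, "ay": 0, "az": 0}, {"gripper": 0.4, "tx": -1, "ty": 0, "tz": 0, "ax": 0, "ay": 0, "az": 0}, {"gripper": 0.4, "tx": -1, "ty": 0, "tz": 0, "ax": 0, "ay": 0, "az": 0}, {"gripper": 0.4, "tx": 0, "ty": -1, "tz": 0, "ax": 0, "ay": 0, "az": 0}, {"gripper": 0.4, "tx": 0, "ty": -1, "tz": 0, "ax": 0, "ay": 0, "az": 0}, {"gripper": 0.4, "tx": 0, "ty": -1, "tz": 0, "ax": 0, "ay": 0, "az": 0}, {"gripper": 0.4, "tx": 0, "ty": 0, "tz": 0, "ax": 0, "ay": 0, "az": 0}, {"gripper": 0.4, "tx": 0, "ty": 0, "tz": 0, "ax": 0, "ay": 0, "az": 0}]'

```text
t: 18.73
eef_pos: [0.5672, 0.0174, 0.3573]
ee_rot: [1.586, 1.569, -2.965]
force: [0.4, 0.1, -0.6]
width: 0.0352
```

```bash
python3 look.py c8 case_plain; python3 -c "
from h import *
plan([0.51,0.29,0.3],165.5)"
python3 - <<'E'
import cv2
im=cv2.imread('pics/c8.png'); cv2.imwrite('pics/c8z.png',cv2.resize(im[90:260,150:370],None,fx=3.5,fy=3.5,interpolation=cv2.INTER_CUBIC))
E
```

```text
case_plain 0.9 [210. 124. 300. 191.] [[0.5463, 0.0151], [67.0826, 92.6596], 9.3]
case_plain 0.46 [196.  77. 323. 200.] [[0.5326, 0.0137], [123.7164, 131.2009], 9.3]
 pt case_plain_center 0.66 [155.4 256.6] [0.5465 0.0169 0.012 ]
pos [0.566  0.0171 0.3579] zyaw 99.27 q [ 0.38  0.22 -0.3  -0.   -1.06 -1.78] F [-0.1 -0.7 -0.1] w 0.035 t 18.88
shift first: [ 2.32  0.45 11.13] | turn: [-1.104e+01  1.000e-02 -1.000e-02] | shift after turn: [  2.32 -10.01   4.9 ]
```

View pics/c8z.png

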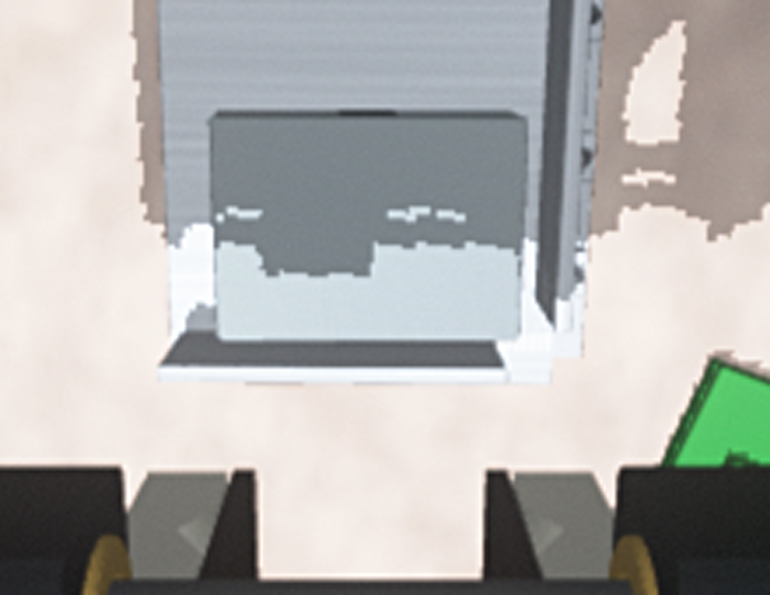

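```bash
python3 - <<'E'
from h import *
c=optics.calibration("wrist"); c['T']=np.load('pics/c8.npz')['T']
a=np.radians(9.1);ex=np.array([np.cos(a),np.sin(a)]);ey=np.array([-np.sin(a),np.cos(a)])
f=lambda X,Y,z: onz(c,(150+X/3.5-.36,90+Y/3.5-.36),z)[:2]
P=np.array([f(X,Y,.030) for X,Y in [(213,118),(525,118),(519,338),(219,338)]])
print("plain corners X'Y'",[(round(p@ex,4),round(p@ey,4)) for p in P],"c",P.mean(0).round(4))
d=P[1]-P[0];print(np.degrees(np.arctan2(d[1],d[0])),np.linalg.norm(d))
for n,(X,Y),z in [("long top in",(180,368),.045),("long top in",(505,368),.045),("end low",(538,200),.006),("end low",(540,290),.006),("long low",(185,332),.006)]:
    p=f(X,Y,z);print(n,round(p@ex,4),round(p@ey,4))
E
```

```text
plain corners X'Y' [(np.float64(0.5085), np.float64(-0.1141)), (np.float64(0.5083), np.float64(-0.0287)), (np.float64(0.5706), np.float64(-0.0279)), (np.float64(0.5708), np.float64(-0.1146))] c [0.544  0.0149]
99.25705428398676 0.08534999840688484
long top in 0.5754 -0.1236
long top in 0.5752 -0.0336
end low 0.534 -0.0205
end low 0.5617 -0.0187
long low 0.5754 -0.1285
```

Plain is about 3.6 mm from the long fence, 8 mm from the end fence and parallel to both. Now fetching the ribbed case.

play_rows --steps '[{"gripper": 0.4, "tx": 0, "ty": 0.04, "tz": 0.93, "ax": 0, "ay": 0, "az": 0}, {"gripper": 0.4, "tx": 0, "ty": 0.04, "tz": 0.93, "ax": 0, "ay": 0, "az": 0}, {"gripper": 0.4, "tx": 0, "ty": 0.04, "tz": 0.93, "ax": 0, "ay": 0, "az": 0}, {"gripper": 0.4, "tx": 0.1, "ty": 0.04, "tz": 0.93, "ax": 0, "ay": 0, "az": 0}, {"gripper": 0.4, "tx": 0.1, "ty": 0.04, "tz": 0.93, "ax": 0, "ay": 0, "az": 0}, {"gripper": 0.4, "tx": 0.1, "ty": 0.04, "tz": 0.93, "ax": 0, "ay": 0, "az": 0}, {"gripper": 0.4, "tx": 0.2, "ty": 0.04, "tz": 0.93, "ax": 0, "ay": 0, "az": 0}, {"gripper": 0.4, "tx": 0.3, "ty": 0.04, "tz": 0.93, "ax": 0, "ay": 0, "az": 0}, {"gripper": 0.4, "tx": 0.4, "ty": 0.04, "tz": 0.93, "ax": 0, "ay": 0, "az": 0}, {"gripper": 0.4, "tx": 0.4, "ty": 0.04, "tz": 0.93, "ax": 0, "ay": 0, "az": 0}, {"gripper": 0.4, "tx": 0.4, "ty": 0.04, "tz": 0.93, "ax": 0, "ay": 0, "az": 0}, {"gripper": 0.4, "tx": 0.3, "ty": 0.0, "tz": 0.9, "ax": 0, "ay": 0, "az": 0}]'

```text
t: 19.88
eef_pos: [0.51, 0.2906, 0.3003]
ee_rot: [1.292, 1.57, 3.025]
force: [0.8, -0.5, 0.4]
width: 0.0352
```

play_rows --steps '[{"gripper": 0.4, "tx": 0, "ty": 0, "tz": 0, "ax": -1, "ay": 0, "az": 0}, {"gripper": 0.4, "tx": 0, "ty": 0, "tz": 0, "ax": -1, "ay": 0, "az": 0}, {"gripper": 0.4, "tx": 0, "ty": 0, "tz": 0, "ax": -1, "ay": 0, "az": 0}, {"gripper": 0.4, "tx": 0, "ty": 0, "tz": 0, "ax": -1, "ay": 0, "az": 0}, {"gripper": 0.4, "tx": 0, "ty": 0, "tz": 0, "ax": -1, "ay": 0, "az": 0}, {"gripper": 0.4, "tx": 0, "ty": 0, "tz": 0, "ax": -1, "ay": 0, "az": 0}, {"gripper": 0.4, "tx": 0, "ty": 0, "tz": 0, "ax": -1, "ay": 0, "az": 0}, {"gripper": 0.4, "tx": 0, "ty": 0, "tz": 0, "ax": -1, "ay": 0, "az": 0}, {"gripper": 0.4, "tx": 0, "ty": 0, "tz": 0, "ax": -1, "ay": 0, "az": 0}, {"gripper": 0.4, "tx": 0, "ty": 0, "tz": 0, "ax": -1, "ay": 0, "az": 0}, {"gripper": 0.4, "tx": 0, "ty": 0, "tz": 0, "ax": -1, "ay": 0, "az": 0}, {"gripper": 0.4, "tx": 0, "ty": 0, "tz": 0, "ax": 0, "ay": 0, "az": 0}, {"gripper": 0.4, "tx": 0, "ty": 0, "tz": 0, "ax": 0, "ay": 0, "az": 0}]'

```text
t: 20.97
eef_pos: [0.5108, 0.2898, 0.301]
ee_rot: [-1.776, 1.57, 1.106]
force: [0.6, 0.7, 0.0]
width: 0.0353
```

```bash
python3 look.py c9 case_ribbed; python3 -c "
from h import *
plan([0.524,0.2896,0.24],165.5)"
python3 - <<'E'
import cv2
im=cv2.imread('pics/c9.png'); cv2.imwrite('pics/c9z.png',cv2.resize(im[100:300,130:380],None,fx=3,fy=3,interpolation=cv2.INTER_CUBIC))
E
```

```text
case_ribbed 0.89 [282.   0. 407.  66.] [[0.4069, 0.1832], [52.1331, 90.1306], 87.1]
 pt case_ribbed_center 0.98 [ 15.8 345.6] [0.4074 0.1774 0.012 ]
 pt case_ribbed_center 0.8 [188.6 241.2] [0.5219 0.2894 0.012 ]
 pt case_ribbed_center 0.73 [75.1 98.2] [0.6075 0.1685 0.012 ]
pos [0.5111 0.29   0.3008] zyaw 165.12 q [ 0.85  0.3  -0.32 -0.   -0.94 -1.11] F [ 0.1  0.7 -0.1] w 0.0349 t 21.12
shift first: [ 2.43 -0.12 -0.5 ] | turn: [-0.06 -0.    0.  ] | shift after turn: [ 2.43 -0.11 -0.5 ]
```

View pics/c9z.png

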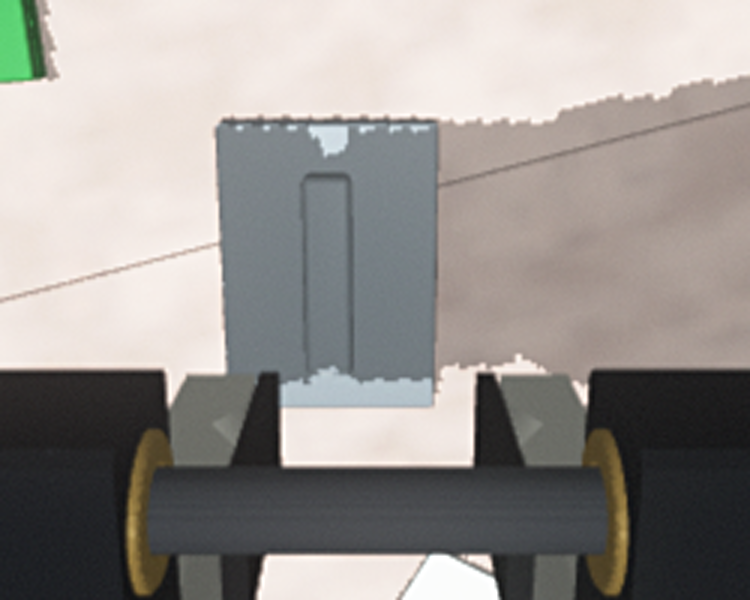

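```bash
python3 - <<'E'
from h import *
c=optics.calibration("wrist"); c['T']=np.load('pics/c9.npz')['T']
f=lambda X,Y,z: onz(c,(130+X/3-.33,100+Y/3-.33),z)[:2]
P=np.array([f(X,Y,.012) for X,Y in [(218,122),(438,122),(434,405),(228,405)]])
print(P.round(4),"c",P.mean(0).round(4))
for i in range(4):
    d=P[(i+1)%4]-P[i]; print(np.linalg.norm(d).round(4),np.degrees(np.arctan2(d[1],d[0])).round(2))
Q=np.array([f(X,Y,.020) for X,Y in [(303,177),(350,177),(351,372),(307,372)]])
print("rib",Q.round(4),Q.mean(0).round(4)); 
for i in range(4):
    d=Q[(i+1)%4]-Q[i]; print(np.linalg.norm(d).round(4),np.degrees(np.arctan2(d[1],d[0])).round(2))
# height by two wrist views: c1 and c9 finder points
c1=dict(c); c1['T']=np.load('pics/c1.npz')['T']
print("tri",tri([ray(c,(241.2,188.6)),ray(c1,(236.8,166.6))]).round(4))
plan(list(P.mean(0))+[0.24],165)
E
```

```text
[[0.5423 0.2399]
 [0.4821 0.2559]
 [0.5041 0.3399]
 [0.5655 0.3235]] c [0.5235 0.2898]
0.0623 165.1
0.0868 75.3
0.0635 -14.91
0.0868 -105.49
rib [[0.5225 0.26  ]
 [0.5098 0.2634]
 [0.5249 0.3197]
 [0.5375 0.3164]] [0.5237 0.2899]
0.0131 165.1
0.0584 74.95
0.013 -14.91
0.0584 -104.96
tri [0.5187 0.2828 0.0381]
pos [0.5111 0.29   0.3008] zyaw 165.12 q [ 0.85  0.3  -0.32 -0.   -0.94 -1.11] F [ 0.1  0.7 -0.1] w 0.0349 t 21.12
shift first: [ 2.43 -0.12 -0.48] | turn: [ 0.02 -0.    0.  ] | shift after turn: [ 2.43 -0.12 -0.48]
```

play_rows --steps '[{"gripper": 0.4, "tx": 0.5, "ty": -0.12, "tz": -0.5, "ax": 0, "ay": 0, "az": 0}, {"gripper": 0.4, "tx": 0.8, "ty": 0, "tz": 0, "ax": 0, "ay": 0, "az": 0}, {"gripper": 0.4, "tx": 0.8, "ty": 0, "tz": 0, "ax": 0, "ay": 0, "az": 0}, {"gripper": 0.4, "tx": 0.8, "ty": 0, "tz": 0, "ax": 0, "ay": 0, "az": 0}, {"gripper": 0.4, "tx": 0.6, "ty": 0, "tz": 0, "ax": 0, "ay": 0, "az": 0}, {"gripper": 0.4, "tx": 0.4, "ty": 0, "tz": 0, "ax": 0, "ay": 0, "az": 0}, {"gripper": 0.4, "tx": 0.2, "ty": 0, "tz": 0, "ax": 0, "ay": 0, "az": 0}, {"gripper": 0.4, "tx": 0.1, "ty": 0, "tz": 0, "ax": 0, "ay": 0, "az": 0}, {"gripper": 0.4, "tx": 0, "ty": 0, "tz": 0, "ax": 0, "ay": 0, "az": 0}, {"gripper": 0.4, "tx": 0, "ty": 0, "tz": 0, "ax": 0, "ay": 0, "az": 0}]'

```text
t: 21.95
eef_pos: [0.5245, 0.2902, 0.1964]
ee_rot: [-2.209, 1.57, 0.675]
force: [-0.1, -0.4, -0.0]
width: 0.0352
```

```bash
python3 -c "
from h import *
plan([0.5236,0.2899,0.192],165.1)"; python3 look.py c10
```

```text
pos [0.5245 0.2902 0.1964] zyaw 165.27 q [ 0.83  0.44 -0.4   0.   -0.73 -1.09] F [-0.1 -0.4 -0. ] w 0.0352 t 21.95
shift first: [0.18 0.02 0.03] | turn: [ 0.03 -0.01  0.01] | shift after turn: [0.18 0.02 0.03]
```

View pics/c10.png

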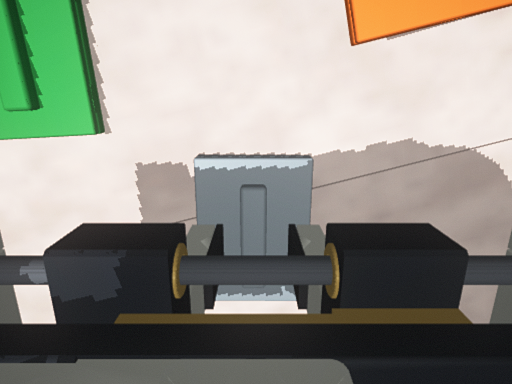

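The grey rib at (253,220) sits between the fingers. Lowering the last few mm and gripping.

play_rows --steps '[{"gripper": 0.4, "tx": 0.16, "ty": 0.02, "tz": 0.03, "ax": 0, "ay": 0, "az": 0}, {"gripper": 0.4, "tx": 0, "ty": 0, "tz": 0, "ax": 0, "ay": 0, "az": 0}, {"gripper": 0.05, "tx": 0, "ty": 0, "tz": 0, "ax": 0, "ay": 0, "az": 0}, {"gripper": 0.05, "tx": 0, "ty": 0, "tz": 0, "ax": 0, "ay": 0, "az": 0}, {"gripper": 0.05, "tx": 0, "ty": 0, "tz": 0, "ax": 0, "ay": 0, "az": 0}, {"gripper": 0.05, "tx": 0, "ty": 0, "tz": 0, "ax": 0, "ay": 0, "az": 0}, {"gripper": 0.05, "tx": 0, "ty": 0, "tz": 0, "ax": 0, "ay": 0, "az": 0}, {"gripper": 0.05, "tx": 0, "ty": 0, "tz": 0, "ax": 0, "ay": 0, "az": 0}]' --newtons 20

```text
t: 22.67
eef_pos: [0.5235, 0.2897, 0.1918]
ee_rot: [-2.235, 1.571, 0.649]
force: [0.0, -0.8, 1.6]
width: 0.0137
```

play_rows --steps '[{"gripper": 0.05, "tx": -0.2, "ty": 0, "tz": 0, "ax": 0, "ay": 0, "az": 0}, {"gripper": 0.05, "tx": -0.5, "ty": 0, "tz": 0, "ax": 0, "ay": 0, "az": 0}, {"gripper": 0.05, "tx": -0.8, "ty": 0, "tz": 0, "ax": 0, "ay": 0, "az": 0}, {"gripper": 0.05, "tx": -0.8, "ty": 0, "tz": 0, "ax": 0, "ay": 0, "az": 0}, {"gripper": 0.05, "tx": -0.8, "ty": 0, "tz": 0, "ax": 0, "ay": 0, "az": 0}, {"gripper": 0.05, "tx": -0.6, "ty": 0, "tz": 0, "ax": -0.4, "ay": 0, "az": 0}, {"gripper": 0.05, "tx": -0.3, "ty": 0, "tz": 0, "ax": -0.8, "ay": 0, "az": 0}, {"gripper": 0.05, "tx": 0, "ty": 0, "tz": 0, "ax": -0.9, "ay": 0, "az": 0}, {"gripper": 0.05, "tx": 0, "ty": 0, "tz": 0, "ax": -0.9, "ay": 0, "az": 0}, {"gripper": 0.05, "tx": 0, "ty": 0, "tz": 0, "ax": -0.7, "ay": 0, "az": 0}, {"gripper": 0.05, "tx": 0, "ty": 0, "tz": 0, "ax": -0.27, "ay": 0, "az": 0}, {"gripper": 0.05, "tx": 0, "ty": 0, "tz": 0, "ax": 0, "ay": 0, "az": 0}, {"gripper": 0.05, "tx": 0, "ty": 0, "tz": 0, "ax": 0, "ay": 0, "az": 0}]'

```text
t: 23.75
eef_pos: [0.5233, 0.2895, 0.2918]
ee_rot: [-0.036, 1.571, -3.02]
force: [0.4, 0.3, -0.2]
width: 0.0137
```

```bash
python3 -c "
from h import *
plan([0.5396,0.0140,0.285],189.1)"
```

```text
pos [0.5233 0.2895 0.2918] zyaw -170.98 q [ 0.83  0.33 -0.31 -0.   -0.93 -0.67] F [ 0.4  0.3 -0.2] w 0.0137 t 23.75
shift first: [ 0.27 10.99  1.08] | turn: [-0.01  0.    0.  ] | shift after turn: [ 0.27 10.99  1.1 ]
```

play_rows --steps '[{"gripper": 0.05, "tx": 0, "ty": 0.4, "tz": 0.04, "ax": 0, "ay": 0, "az": 0}, {"gripper": 0.05, "tx": 0, "ty": 0.8, "tz": 0.08, "ax": 0, "ay": 0, "az": 0}, {"gripper": 0.05, "tx": 0, "ty": 0.9, "tz": 0.09, "ax": 0, "ay": 0, "az": 0}, {"gripper": 0.05, "tx": 0, "ty": 0.9, "tz": 0.09, "ax": 0, "ay": 0, "az": 0}, {"gripper": 0.05, "tx": 0, "ty": 0.9, "tz": 0.09, "ax": 0, "ay": 0, "az": 0}, {"gripper": 0.05, "tx": 0, "ty": 0.9, "tz": 0.09, "ax": 0, "ay": 0, "az": 0}, {"gripper": 0.05, "tx": 0, "ty": 0.9, "tz": 0.09, "ax": 0, "ay": 0, "az": 0}, {"gripper": 0.05, "tx": 0, "ty": 0.9, "tz": 0.09, "ax": 0, "ay": 0, "az": 0}, {"gripper": 0.05, "tx": 0, "ty": 0.9, "tz": 0.09, "ax": 0, "ay": 0, "az": 0}, {"gripper": 0.05, "tx": 0, "ty": 0.9, "tz": 0.09, "ax": 0, "ay": 0, "az": 0}, {"gripper": 0.05, "tx": 0, "ty": 0.9, "tz": 0.09, "ax": 0, "ay": 0, "az": 0}, {"gripper": 0.05, "tx": 0, "ty": 0.9, "tz": 0.09, "ax": 0, "ay": 0, "az": 0}, {"gripper": 0.05, "tx": 0, "ty": 0.6, "tz": 0.06, "ax": 0, "ay": 0, "az": 0}, {"gripper": 0.05, "tx": 0, "ty": 0.2, "tz": 0.02, "ax": 0, "ay": 0, "az": 0}, {"gripper": 0.05, "tx": 0, "ty": 0, "tz": 0, "ax": 0, "ay": 0, "az": 0}, {"gripper": 0.05, "tx": 0, "ty": 0, "tz": 0, "ax": 0, "ay": 0, "az": 0}]'

```text
t: 25.08
eef_pos: [0.5396, 0.0135, 0.2917]
ee_rot: [-2.738, 1.571, 0.561]
force: [-0.2, 0.7, -0.7]
width: 0.0137
```

```bash
python3 -c "
from h import *
plan([0.5396,0.0140,0.2265],189.1)"; python3 look.py c11
```

```text
pos [0.5396 0.0135 0.2917] zyaw -170.98 q [ 0.39  0.24 -0.44 -0.   -0.89 -0.23] F [-0.2  0.7 -0.7] w 0.0137 t 25.08
shift first: [ 2.61 -0.02 -0.  ] | turn: [-0.01 -0.    0.  ] | shift after turn: [ 2.61 -0.02 -0.  ]
```

View pics/c11.png

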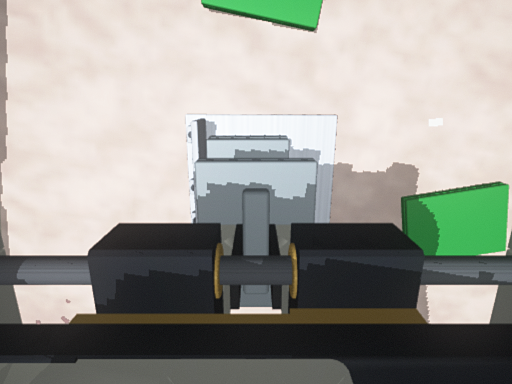

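play_rows --steps '[{"gripper": 0.05, "tx": 0.4, "ty": -0.02, "tz": 0, "ax": 0, "ay": 0, "az": 0}, {"gripper": 0.05, "tx": 0.6, "ty": 0, "tz": 0, "ax": 0, "ay": 0, "az": 0}, {"gripper": 0.05, "tx": 0.6, "ty": 0, "tz": 0, "ax": 0, "ay": 0, "az": 0}, {"gripper": 0.05, "tx": 0.5, "ty": 0, "tz": 0, "ax": 0, "ay": 0, "az": 0}, {"gripper": 0.05, "tx": 0.3, "ty": 0, "tz": 0, "ax": 0, "ay": 0, "az": 0}, {"gripper": 0.05, "tx": 0.2, "ty": 0, "tz": 0, "ax": 0, "ay": 0, "az": 0}, {"gripper": 0.05, "tx": 0.05, "ty": 0, "tz": 0, "ax": 0, "ay": 0, "az": 0}, {"gripper": 0.05, "tx": 0.05, "ty": 0, "tz": 0, "ax": 0, "ay": 0, "az": 0}, {"gripper": 0.05, "tx": 0, "ty": 0, "tz": 0, "ax": 0, "ay": 0, "az": 0}, {"gripper": 0.05, "tx": 0, "ty": 0, "tz": 0, "ax": 0, "ay": 0, "az": 0}]'

```text
t: 25.97
eef_pos: [0.5398, 0.0143, 0.2247]
ee_rot: [-2.995, 1.57, 0.306]
force: [0.6, -0.6, -0.1]
width: 0.0137
```

play_rows --steps '[{"gripper": 0.05, "tx": 0.03, "ty": 0, "tz": 0, "ax": 0, "ay": 0, "az": 0}, {"gripper": 0.05, "tx": 0, "ty": 0, "tz": 0, "ax": 0, "ay": 0, "az": 0}]'

```text
t: 26.13
eef_pos: [0.5397, 0.0142, 0.2238]
ee_rot: [-2.916, 1.57, 0.385]
force: [-0.3, 0.0, -0.2]
width: 0.0138
```

play_rows --steps '[{"gripper": 0.05, "tx": 0.03, "ty": 0, "tz": 0, "ax": 0, "ay": 0, "az": 0}, {"gripper": 0.05, "tx": 0, "ty": 0, "tz": 0, "ax": 0, "ay": 0, "az": 0}]'

```text
t: 26.3
eef_pos: [0.5396, 0.0142, 0.2228]
ee_rot: [-2.793, 1.571, 0.507]
force: [-0.4, 0.1, 0.2]
width: 0.0137
```

play_rows --steps '[{"gripper": 0.05, "tx": 0.03, "ty": 0, "tz": 0, "ax": 0, "ay": 0, "az": 0}, {"gripper": 0.05, "tx": 0, "ty": 0, "tz": 0, "ax": 0, "ay": 0, "az": 0}, {"gripper": 0.05, "tx": 0, "ty": 0, "tz": 0, "ax": 0, "ay": 0, "az": 0}]'

```text
t: 26.55
eef_pos: [0.5396, 0.0142, 0.2219]
ee_rot: [-0.078, 1.571, -3.061]
force: [0.2, 0.0, -1.4]
width: 0.0136
```

play_rows --steps '[{"gripper": 0.05, "tx": 0.02, "ty": 0, "tz": 0, "ax": 0, "ay": 0, "az": 0}, {"gripper": 0.05, "tx": 0, "ty": 0, "tz": 0, "ax": 0, "ay": 0, "az": 0}, {"gripper": 0.05, "tx": 0, "ty": 0, "tz": 0, "ax": 0, "ay": 0, "az": 0}]'

```text
t: 26.8
eef_pos: [0.5396, 0.0142, 0.2218]
ee_rot: [2.663, 1.571, -0.319]
force: [-0.9, 0.5, 4.7]
width: 0.0137
```

```bash
python3 -c "
from h import *
s=telemetry.get_state();print(s['force'],s['eef_pos'])"
```

```text
[-0.92728178  0.47668134  4.74983144] [0.53962401 0.01420605 0.22176438]
```

play_rows --steps '[{"gripper": 0.25, "tx": 0, "ty": 0, "tz": 0, "ax": 0, "ay": 0, "az": 0}, {"gripper": 0.25, "tx": 0, "ty": 0, "tz": 0, "ax": 0, "ay": 0, "az": 0}, {"gripper": 0.25, "tx": 0, "ty": 0, "tz": 0, "ax": 0, "ay": 0, "az": 0}, {"gripper": 0.25, "tx": -0.2, "ty": 0, "tz": 0, "ax": 0, "ay": 0, "az": 0}, {"gripper": 0.25, "tx": -0.5, "ty": 0, "tz": 0, "ax": 0, "ay": 0, "az": 0}, {"gripper": 0.25, "tx": -0.8, "ty": 0, "tz": 0, "ax": 0, "ay": 0, "az": 0}, {"gripper": 0.25, "tx": -0.8, "ty": 0, "tz": 0, "ax": 0, "ay": 0, "az": 0}, {"gripper": 0.25, "tx": -0.8, "ty": 0, "tz": 0, "ax": 0, "ay": 0, "az": 0}, {"gripper": 0.25, "tx": 0, "ty": 0, "tz": 0, "ax": 0, "ay": 0, "az": 0}]'

```text
t: 27.55
eef_pos: [0.5409, 0.0145, 0.3032]
ee_rot: [-3.089, 1.564, 0.212]
force: [0.6, 0.1, 1.2]
width: 0.022
```

```bash
python3 -c "
from h import *
plan([0.5542,-0.055,0.188],189.1)"; python3 look.py c12
```

```text
pos [0.5409 0.0145 0.3032] zyaw -170.86 q [ 0.39  0.23 -0.42  0.   -0.91 -0.23] F [0.6 0.1 1.2] w 0.022 t 27.55
shift first: [ 4.61  2.83 -0.05] | turn: [ 0.01 -0.06  0.  ] | shift after turn: [ 4.61  2.83 -0.09]
```

View pics/c12.png

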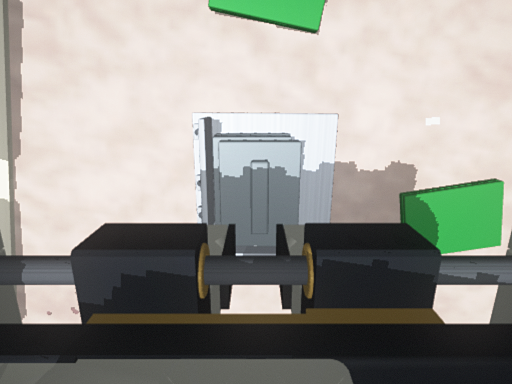

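The ribbed case sits squarely on the pile, slightly inside on the -x side as planned. Moving to the open -y side to push.

play_rows --steps '[{"gripper": 0.25, "tx": 0, "ty": 0.7, "tz": 0, "ax": 0, "ay": 0, "az": 0}, {"gripper": 0.25, "tx": 0, "ty": 0.9, "tz": 0, "ax": 0, "ay": 0, "az": 0}, {"gripper": 0.25, "tx": 0, "ty": 0.8, "tz": 0, "ax": 0, "ay": 0, "az": 0}, {"gripper": 0.25, "tx": 0, "ty": 0.43, "tz": 0, "ax": 0, "ay": 0, "az": 0}, {"gripper": 0.25, "tx": 0, "ty": 0, "tz": 0, "ax": 0, "ay": 0, "az": 0}, {"gripper": 0.25, "tx": 0.6, "ty": 0, "tz": 0, "ax": 0, "ay": 0, "az": 0}, {"gripper": 0.25, "tx": 0.9, "ty": 0, "tz": 0, "ax": 0, "ay": 0, "az": 0}, {"gripper": 0.25, "tx": 0.9, "ty": 0, "tz": 0, "ax": 0, "ay": 0, "az": 0}, {"gripper": 0.25, "tx": 0.9, "ty": 0, "tz": 0, "ax": 0, "ay": 0, "az": 0}, {"gripper": 0.25, "tx": 0.7, "ty": 0, "tz": 0, "ax": 0, "ay": 0, "az": 0}, {"gripper": 0.25, "tx": 0.3, "ty": 0, "tz": 0, "ax": 0, "ay": 0, "az": 0}, {"gripper": 0.25, "tx": 0.2, "ty": 0, "tz": 0, "ax": 0, "ay": 0, "az": 0}, {"gripper": 0.25, "tx": 0, "ty": 0, "tz": 0, "ax": 0, "ay": 0, "az": 0}, {"gripper": 0.25, "tx": 0, "ty": 0, "tz": 0, "ax": 0, "ay": 0, "az": 0}]'

```text
t: 28.77
eef_pos: [0.5511, -0.0554, 0.187]
ee_rot: [2.967, 1.57, -0.015]
force: [-0.6, 0.6, 0.6]
width: 0.0219
```

```bash
cat > xy.py <<'E'
from h import *
a=np.radians(9.1)
s,p,R=pose();M=R.as_matrix();print("X'",round(p[0]*np.cos(a)+p[1]*np.sin(a),4),"Y'",round(-p[0]*np.sin(a)+p[1]*np.cos(a),4),"z",p[2].round(4),"zyaw",round(np.degrees(np.arctan2(M[1,2],M[0,2])),2),"F'",round(s['force'][0]*np.cos(a)+s['force'][1]*np.sin(a),1),round(-s['force'][0]*np.sin(a)+s['force'][1]*np.cos(a),1),"t",s['t'])
E
python3 xy.py
```

```text
X' 0.5354 Y' -0.1419 z 0.187 zyaw -170.89 F' -0.5 0.7 t 28.7667
```

play_rows --steps '[{"gripper": 0.25, "tx": 0, "ty": -0.1, "tz": 0, "ax": 0, "ay": 0, "az": 0}, {"gripper": 0.25, "tx": 0, "ty": -0.1, "tz": 0, "ax": 0, "ay": 0, "az": 0}, {"gripper": 0.25, "tx": 0, "ty": -0.1, "tz": 0, "ax": 0, "ay": 0, "az": 0}, {"gripper": 0.25, "tx": 0, "ty": -0.1, "tz": 0, "ax": 0, "ay": 0, "az": 0}, {"gripper": 0.25, "tx": 0, "ty": -0.06, "tz": 0, "ax": 0, "ay": 0, "az": 0}, {"gripper": 0.25, "tx": 0, "ty": -0.06, "tz": 0, "ax": 0, "ay": 0, "az": 0}, {"gripper": 0.25, "tx": 0, "ty": -0.06, "tz": 0, "ax": 0, "ay": 0, "az": 0}, {"gripper": 0.25, "tx": 0, "ty": -0.06, "tz": 0, "ax": 0, "ay": 0, "az": 0}, {"gripper": 0.25, "tx": 0, "ty": -0.06, "tz": 0, "ax": 0, "ay": 0, "az": 0}, {"gripper": 0.25, "tx": 0, "ty": -0.06, "tz": 0, "ax": 0, "ay": 0, "az": 0}, {"gripper": 0.25, "tx": 0, "ty": -0.06, "tz": 0, "ax": 0, "ay": 0, "az": 0}]'

```text
t: 29.68
eef_pos: [0.5475, -0.0353, 0.1864]
ee_rot: [1.175, 1.571, -1.808]
force: [0.9, -1.6, 0.9]
width: 0.0222
```

```bash
python3 xy.py
```

```text
X' 0.535 Y' -0.1215 z 0.1864 zyaw -170.91 F' 0.6 -1.7 t 29.6833
```

Now in contact (−1.7 N). Slow approach: 0.5 mm rows, with force checks.

play_rows --steps '[{"gripper": 0.25, "tx": 0, "ty": -0.03, "tz": 0, "ax": 0, "ay": 0, "az": 0}, {"gripper": 0.25, "tx": 0, "ty": -0.03, "tz": 0, "ax": 0, "ay": 0, "az": 0}, {"gripper": 0.25, "tx": 0, "ty": -0.02, "tz": 0, "ax": 0, "ay": 0, "az": 0}, {"gripper": 0.25, "tx": 0, "ty": -0.02, "tz": 0, "ax": 0, "ay": 0, "az": 0}, {"gripper": 0.25, "tx": 0, "ty": -0.02, "tz": 0, "ax": 0, "ay": 0, "az": 0}]'

```text
t: 30.1
eef_pos: [0.5474, -0.0343, 0.1866]
ee_rot: [1.341, 1.568, -1.642]
force: [6.6, -21.0, -1.3]
width: 0.0216
```

```bash
python3 xy.py
```

```text
X' 0.5351 Y' -0.1205 z 0.1866 zyaw -170.93 F' 3.2 -21.8 t 30.1
```

play_rows --steps '[{"gripper": 0.25, "tx": 0, "ty": -0.02, "tz": 0, "ax": 0, "ay": 0, "az": 0}, {"gripper": 0.25, "tx": 0, "ty": -0.02, "tz": 0, "ax": 0, "ay": 0, "az": 0}]'

```text
t: 30.27
eef_pos: [0.5473, -0.0341, 0.1866]
ee_rot: [1.361, 1.567, -1.623]
force: [8.5, -27.7, -1.8]
width: 0.0217
```

```bash
python3 xy.py
```

```text
X' 0.5351 Y' -0.1202 z 0.1866 zyaw -170.95 F' 4.0 -28.7 t 30.2667
```

That rose to 28 N sooner than I expected. Backing off at once, then looking.

play_rows --steps '[{"gripper": 0.25, "tx": 0, "ty": 0.15, "tz": 0, "ax": 0, "ay": 0, "az": 0}, {"gripper": 0.25, "tx": 0, "ty": 0.2, "tz": 0, "ax": 0, "ay": 0, "az": 0}, {"gripper": 0.25, "tx": 0, "ty": 0.2, "tz": 0, "ax": 0, "ay": 0, "az": 0}, {"gripper": 0.25, "tx": -0.6, "ty": 0, "tz": 0, "ax": 0, "ay": 0, "az": 0}, {"gripper": 0.25, "tx": -1, "ty": 0, "tz": 0, "ax": 0, "ay": 0, "az": 0}, {"gripper": 0.25, "tx": -1, "ty": 0, "tz": 0, "ax": 0, "ay": 0, "az": 0}, {"gripper": 0.25, "tx": -1, "ty": 0, "tz": 0, "ax": 0, "ay": 0, "az": 0}, {"gripper": 0.25, "tx": -1, "ty": 0, "tz": 0, "ax": 0, "ay": 0, "az": 0}, {"gripper": 0.25, "tx": -0.5, "ty": 0, "tz": 0, "ax": 0, "ay": 0, "az": 0}, {"gripper": 0.25, "tx": 0, "ty": -0.9, "tz": 0, "ax": 0, "ay": 0, "az": 0}, {"gripper": 0.25, "tx": 0, "ty": -0.9, "tz": 0, "ax": 0, "ay": 0, "az": 0}, {"gripper": 0.25, "tx": 0, "ty": -0.9, "tz": 0, "ax": 0, "ay": 0, "az": 0}, {"gripper": 0.25, "tx": 0, "ty": 0, "tz": 0, "ax": 0, "ay": 0, "az": 0}, {"gripper": 0.25, "tx": 0, "ty": 0, "tz": 0, "ax": 0, "ay": 0, "az": 0}]'

```text
t: 31.43
eef_pos: [0.5382, 0.0226, 0.314]
ee_rot: [-2.03, 1.57, 1.272]
force: [0.2, -0.8, -0.4]
width: 0.022
```

```bash
python3 look.py c13;python3 xy.py
python3 - <<'E'
import cv2
im=cv2.imread('pics/c13.png'); cv2.imwrite('pics/c13z.png',cv2.resize(im[70:240,150:370],None,fx=3.5,fy=3.5,interpolation=cv2.INTER_CUBIC))
E
```

```text
X' 0.535 Y' -0.0634 z 0.3139 zyaw -170.83 F' -0.5 0.1 t 31.4833
```

View pics/c13z.png

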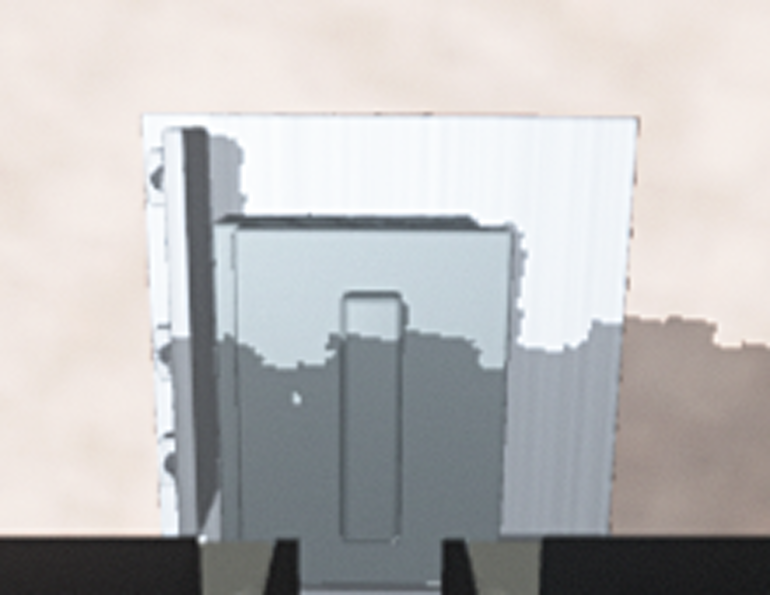

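```bash
python3 - <<'E'
from h import *
c=optics.calibration("wrist"); c['T']=np.load('pics/c13.npz')['T']
a=np.radians(9.1);ex=np.array([np.cos(a),np.sin(a)]);ey=np.array([-np.sin(a),np.cos(a)])
f=lambda X,Y,z: onz(c,(150+X/3.5-.36,70+Y/3.5-.36),z)[:2]
for n,(X,Y),z in [("rib -y",(240,233),.042),("rib -y",(512,229),.042),("pl -y top",(222,224),.030),("pl -y top",(470,219),.030),("plate -y",(142,116),.006),("plate -y",(638,119),.006),("long top in end",(183,128),.045),("long low",(208,200),.006),("long low",(213,480),.006),("ribbed +y",(410,586),.042)]:
    p=f(X,Y,z);print(n,round(p@ex,4),round(p@ey,4))
E
```

```text
rib -y 0.5634 -0.1075
rib -y 0.5017 -0.1085
pl -y top 0.5689 -0.1083
pl -y top 0.5102 -0.1096
plate -y 0.5913 -0.1328
plate -y 0.4664 -0.1323
long top in end 0.5748 -0.1305
long low 0.5755 -0.112
long low 0.577 -0.0361
ribbed +y 0.5238 -0.0207
```

The pile's -y edges line up within about 1 mm. I'll turn for the x push and check the end-fence gap in that view.

play_rows --steps '[{"gripper": 0.4, "tx": -0.1, "ty": 0, "tz": 0, "ax": 1, "ay": 0, "az": 0}, {"gripper": 0.4, "tx": -0.1, "ty": 0, "tz": 0, "ax": 1, "ay": 0, "az": 0}, {"gripper": 0.4, "tx": -0.1, "ty": 0, "tz": 0, "ax": 1, "ay": 0, "az": 0}, {"gripper": 0.4, "tx": -0.1, "ty": 0, "tz": 0, "ax": 1, "ay": 0, "az": 0}, {"gripper": 0.4, "tx": -0.1, "ty": 0, "tz": 0, "ax": 1, "ay": 0, "az": 0}, {"gripper": 0.4, "tx": -0.1, "ty": 0, "tz": 0, "ax": 1, "ay": 0, "az": 0}, {"gripper": 0.4, "tx": -0.1, "ty": 0, "tz": 0, "ax": 1, "ay": 0, "az": 0}, {"gripper": 0.4, "tx": -0.1, "ty": 0, "tz": 0, "ax": 1, "ay": 0, "az": 0}, {"gripper": 0.4, "tx": -0.1, "ty": 0, "tz": 0, "ax": 1, "ay": 0, "az": 0}, {"gripper": 0.4, "tx": -0.1, "ty": 0, "tz": 0, "ax": 1, "ay": 0, "az": 0}, {"gripper": 0.4, "tx": 0, "ty": 0, "tz": 0, "ax": 1, "ay": 0, "az": 0}, {"gripper": 0.4, "tx": 0, "ty": 0, "tz": 0, "ax": 1, "ay": 0, "az": 0}, {"gripper": 0.4, "tx": 0, "ty": 0, "tz": 0, "ax": 1, "ay": 0, "az": 0}, {"gripper": 0.4, "tx": 0, "ty": 0, "tz": 0, "ax": 1, "ay": 0, "az": 0}, {"gripper": 0.4, "tx": 0, "ty": 0, "tz": 0, "ax": 0.98, "ay": 0, "az": 0}, {"gripper": 0.4, "tx": 0, "ty": -0.8, "tz": 0, "ax": 0, "ay": 0, "az": 0}, {"gripper": 0.4, "tx": 0, "ty": -0.8, "tz": 0, "ax": 0, "ay": 0, "az": 0}, {"gripper": 0.4, "tx": 0, "ty": 0, "tz": 0, "ax": 0, "ay": 0, "az": 0}, {"gripper": 0.4, "tx": 0, "ty": 0, "tz": 0, "ax": 0, "ay": 0, "az": 0}]'

```text
t: 33.07
eef_pos: [0.5784, 0.0274, 0.3382]
ee_rot: [1.681, 1.57, -2.871]
force: [-1.3, -0.3, 0.5]
width: 0.0354
```

```bash
python3 look.py c14;python3 xy.py
python3 - <<'E'
import cv2
im=cv2.imread('pics/c14.png'); cv2.imwrite('pics/c14z.png',cv2.resize(im[80:250,150:370],None,fx=3.5,fy=3.5,interpolation=cv2.INTER_CUBIC))
E
```

```text
X' 0.5748 Y' -0.0644 z 0.3382 zyaw 99.15 F' -0.5 -0.6 t 33.1167
```

View pics/c14z.png

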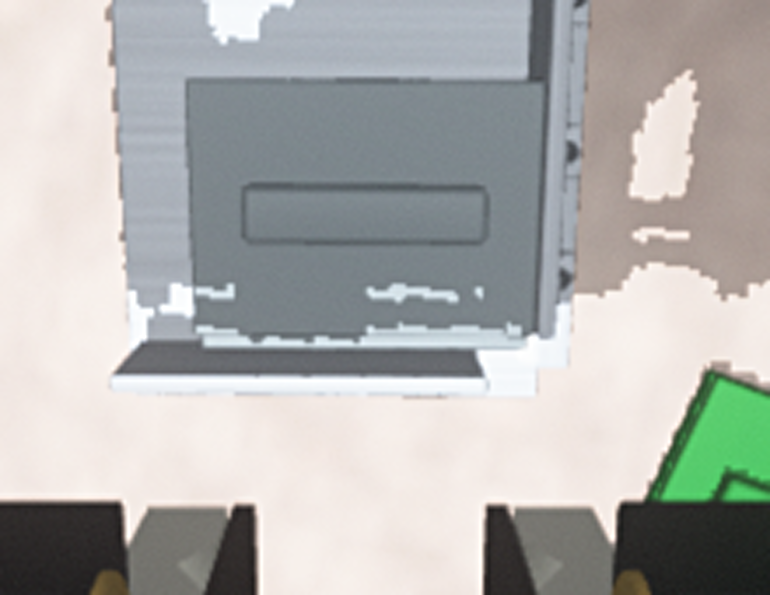

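```bash
python3 - <<'E'
from h import *
im=cv2.imread('pics/c14.png'); cv2.imwrite('pics/c14y.png',cv2.resize(im[95:185,280:330],None,fx=10,fy=6.5,interpolation=cv2.INTER_NEAREST))
c=optics.calibration("wrist"); c['T']=np.load('pics/c14.npz')['T']
a=np.radians(9.1);ex=np.array([np.cos(a),np.sin(a)]);ey=np.array([-np.sin(a),np.cos(a)])
f=lambda X,Y,z: onz(c,(150+X/3.5-.36,80+Y/3.5-.36),z)[:2]
for n,(X,Y),z in [("rib +y",(545,85),.042),("rib +y",(533,330),.042),("rib -y",(188,85),.042),("rib -y",(195,330),.042),("end top in",(553,85),.045),("end top in",(541,330),.045),("end top in",(551,20),.045),("end low",(530,30),.006)]:
    p=f(X,Y,z);print(n,round(p@ex,4),round(p@ey,4))
E
```

```text
rib +y 0.503 -0.0207
rib +y 0.5636 -0.0211
rib -y 0.503 -0.107
rib -y 0.5637 -0.1079
end top in 0.5029 -0.0192
end top in 0.563 -0.0195
end top in 0.4882 -0.0204
end low 0.4889 -0.0199
```

View pics/c14y.png

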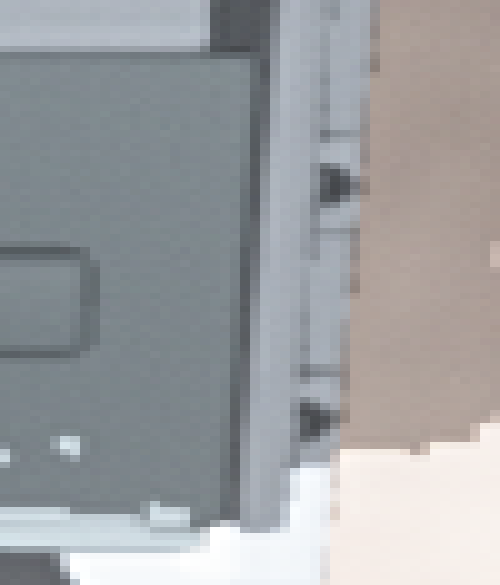

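Flush in y as far as the picture resolves (about 1 mm). Now to the -x side.

play_rows --steps '[{"gripper": 0.4, "tx": 0, "ty": 0.8, "tz": 0.02, "ax": 0, "ay": 0, "az": 0}, {"gripper": 0.4, "tx": 0, "ty": 0.8, "tz": 0.02, "ax": 0, "ay": 0, "az": 0}, {"gripper": 0.4, "tx": 0, "ty": 0.8, "tz": 0, "ax": 0, "ay": 0, "az": 0}, {"gripper": 0.4, "tx": 0, "ty": 0.8, "tz": 0, "ax": 0, "ay": 0, "az": 0}, {"gripper": 0.4, "tx": 0, "ty": 0.8, "tz": 0, "ax": 0, "ay": 0, "az": 0}, {"gripper": 0.4, "tx": 0.7, "ty": 0, "tz": 0, "ax": 0, "ay": 0, "az": 0}, {"gripper": 0.4, "tx": 0.9, "ty": 0, "tz": 0, "ax": 0, "ay": 0, "az": 0}, {"gripper": 0.4, "tx": 0.9, "ty": 0, "tz": 0, "ax": 0, "ay": 0, "az": 0}, {"gripper": 0.4, "tx": 0.9, "ty": 0, "tz": 0, "ax": 0, "ay": 0, "az": 0}, {"gripper": 0.4, "tx": 0.9, "ty": 0, "tz": 0, "ax": 0, "ay": 0, "az": 0}, {"gripper": 0.4, "tx": 0.8, "ty": 0, "tz": 0, "ax": 0, "ay": 0, "az": 0}, {"gripper": 0.4, "tx": 0.6, "ty": 0, "tz": 0, "ax": 0, "ay": 0, "az": 0}, {"gripper": 0.4, "tx": 0.3, "ty": 0, "tz": 0, "ax": 0, "ay": 0, "az": 0}, {"gripper": 0.4, "tx": 0, "ty": 0, "tz": 0, "ax": 0, "ay": 0, "az": 0}, {"gripper": 0.4, "tx": 0, "ty": 0, "tz": 0, "ax": 0, "ay": 0, "az": 0}]'

```text
t: 34.37
eef_pos: [0.4789, 0.0128, 0.1892]
ee_rot: [2.084, 1.57, -2.467]
force: [-0.1, 0.1, 0.9]
width: 0.0351
```

```bash
python3 xy.py
```

```text
X' 0.4749 Y' -0.0631 z 0.1892 zyaw 99.21 F' -0.1 0.1 t 34.3667
```

Approach to X' ≈ 0.493, which is still about 5 mm short of home.

play_rows --steps '[{"gripper": 0.4, "tx": 0.04, "ty": -0.08, "tz": 0, "ax": 0, "ay": 0, "az": 0}, {"gripper": 0.4, "tx": 0, "ty": -0.08, "tz": 0, "ax": 0, "ay": 0, "az": 0}, {"gripper": 0.4, "tx": 0, "ty": -0.08, "tz": 0, "ax": 0, "ay": 0, "az": 0}, {"gripper": 0.4, "tx": 0, "ty": -0.08, "tz": 0, "ax": 0, "ay": 0, "az": 0}, {"gripper": 0.4, "tx": 0, "ty": -0.06, "tz": 0, "ax": 0, "ay": 0, "az": 0}, {"gripper": 0.4, "tx": 0, "ty": -0.06, "tz": 0, "ax": 0, "ay": 0, "az": 0}, {"gripper": 0.4, "tx": 0, "ty": -0.06, "tz": 0, "ax": 0, "ay": 0, "az": 0}, {"gripper": 0.4, "tx": 0, "ty": -0.06, "tz": 0, "ax": 0, "ay": 0, "az": 0}, {"gripper": 0.4, "tx": 0, "ty": -0.05, "tz": 0, "ax": 0, "ay": 0, "az": 0}, {"gripper": 0.4, "tx": 0, "ty": -0.04, "tz": 0, "ax": 0, "ay": 0, "az": 0}, {"gripper": 0.4, "tx": 0, "ty": -0.03, "tz": 0, "ax": 0, "ay": 0, "az": 0}]'

```text
t: 35.28
eef_pos: [0.4958, 0.0157, 0.1878]
ee_rot: [1.834, 1.571, -2.718]
force: [0.0, -0.3, -0.4]
width: 0.035
```

```bash
python3 xy.py
```

```text
X' 0.4921 Y' -0.0629 z 0.1878 zyaw 99.21 F' 0.0 -0.3 t 35.2833
```

play_rows --steps '[{"gripper": 0.4, "tx": 0, "ty": -0.03, "tz": 0, "ax": 0, "ay": 0, "az": 0}, {"gripper": 0.4, "tx": 0, "ty": -0.03, "tz": 0, "ax": 0, "ay": 0, "az": 0}, {"gripper": 0.4, "tx": 0, "ty": -0.03, "tz": 0, "ax": 0, "ay": 0, "az": 0}]'

```text
t: 35.53
eef_pos: [0.498, 0.0161, 0.1879]
ee_rot: [1.679, 1.571, -2.873]
force: [0.3, -1.1, -0.0]
width: 0.0353
```

```bash
python3 xy.py
```

```text
X' 0.4943 Y' -0.0629 z 0.1879 zyaw 99.21 F' 0.2 -1.1 t 35.5333
```

play_rows --steps '[{"gripper": 0.4, "tx": 0, "ty": -0.03, "tz": 0, "ax": 0, "ay": 0, "az": 0}, {"gripper": 0.4, "tx": 0, "ty": -0.02, "tz": 0, "ax": 0, "ay": 0, "az": 0}]'

```text
t: 35.7
eef_pos: [0.4993, 0.0163, 0.1879]
ee_rot: [1.994, 1.571, -2.557]
force: [0.7, -0.1, -0.8]
width: 0.0349
```

```bash
python3 xy.py
```

```text
X' 0.4956 Y' -0.0629 z 0.1879 zyaw 99.21 F' 0.7 -0.2 t 35.7
```

play_rows --steps '[{"gripper": 0.4, "tx": 0, "ty": -0.02, "tz": 0, "ax": 0, "ay": 0, "az": 0}, {"gripper": 0.4, "tx": 0, "ty": -0.02, "tz": 0, "ax": 0, "ay": 0, "az": 0}]'

```text
t: 35.87
eef_pos: [0.5003, 0.0164, 0.1879]
ee_rot: [2.538, 1.571, -2.013]
force: [-0.3, -0.4, 0.1]
width: 0.0352
```

```bash
python3 xy.py
```

```text
X' 0.4966 Y' -0.0629 z 0.1879 zyaw 99.21 F' -0.4 -0.4 t 35.8667
```

play_rows --steps '[{"gripper": 0.4, "tx": 0, "ty": -0.02, "tz": 0, "ax": 0, "ay": 0, "az": 0}, {"gripper": 0.4, "tx": 0, "ty": -0.02, "tz": 0, "ax": 0, "ay": 0, "az": 0}]'

```text
t: 36.03
eef_pos: [0.5013, 0.0166, 0.1879]
ee_rot: [-1.442, 1.571, 0.29]
force: [0.5, 0.2, 0.5]
width: 0.0353
```

```bash
python3 xy.py
```

```text
X' 0.4976 Y' -0.0629 z 0.1879 zyaw 99.21 F' 0.5 0.1 t 36.0333
```

play_rows --steps '[{"gripper": 0.4, "tx": 0, "ty": -0.02, "tz": 0, "ax": 0, "ay": 0, "az": 0}, {"gripper": 0.4, "tx": 0, "ty": -0.02, "tz": 0, "ax": 0, "ay": 0, "az": 0}, {"gripper": 0.4, "tx": 0, "ty": -0.02, "tz": 0, "ax": 0, "ay": 0, "az": 0}]'

```text
t: 36.28
eef_pos: [0.5025, 0.0167, 0.1879]
ee_rot: [1.791, 1.57, -2.76]
force: [-1.1, -1.0, 0.7]
width: 0.0348
```

```bash
python3 xy.py
```

```text
X' 0.4989 Y' -0.063 z 0.1879 zyaw 99.21 F' -1.2 -0.8 t 36.2833
```

play_rows --steps '[{"gripper": 0.4, "tx": 0, "ty": -0.02, "tz": 0, "ax": 0, "ay": 0, "az": 0}, {"gripper": 0.4, "tx": 0, "ty": -0.02, "tz": 0, "ax": 0, "ay": 0, "az": 0}]'

```text
t: 36.45
eef_pos: [0.5036, 0.0169, 0.1879]
ee_rot: [1.84, 1.57, -2.712]
force: [-0.6, -0.7, 0.1]
width: 0.0351
```

```bash
python3 xy.py
```

```text
X' 0.4999 Y' -0.063 z 0.1879 zyaw 99.21 F' -0.7 -0.6 t 36.45
```

play_rows --steps '[{"gripper": 0.4, "tx": 0, "ty": -0.015, "tz": 0, "ax": 0, "ay": 0, "az": 0}, {"gripper": 0.4, "tx": 0, "ty": -0.015, "tz": 0, "ax": 0, "ay": 0, "az": 0}]'

```text
t: 36.62
eef_pos: [0.5044, 0.0171, 0.1878]
ee_rot: [1.732, 1.571, -2.82]
force: [-0.3, -1.2, -0.1]
width: 0.035
```

```bash
python3 xy.py
```

```text
X' 0.5008 Y' -0.0629 z 0.1878 zyaw 99.21 F' -0.5 -1.2 t 36.6167
```

play_rows --steps '[{"gripper": 0.4, "tx": 0, "ty": -0.015, "tz": 0, "ax": 0, "ay": 0, "az": 0}, {"gripper": 0.4, "tx": 0, "ty": -0.015, "tz": 0, "ax": 0, "ay": 0, "az": 0}]'

```text
t: 36.78
eef_pos: [0.505, 0.0172, 0.1879]
ee_rot: [1.641, 1.57, -2.911]
force: [-2.6, 0.1, 0.9]
width: 0.0353
```

```bash
python3 xy.py
```

```text
X' 0.5014 Y' -0.0629 z 0.1879 zyaw 99.2 F' -2.5 0.5 t 36.7833
```

Force is rising. 0.4 mm more at a time.

play_rows --steps '[{"gripper": 0.4, "tx": 0, "ty": -0.015, "tz": 0, "ax": 0, "ay": 0, "az": 0}, {"gripper": 0.4, "tx": 0, "ty": 0, "tz": 0, "ax": 0, "ay": 0, "az": 0}]'

```text
t: 36.95
eef_pos: [0.5051, 0.0172, 0.1878]
ee_rot: [1.642, 1.57, -2.91]
force: [-3.7, 0.1, 2.8]
width: 0.0351
```

```bash
python3 xy.py
```

```text
X' 0.5015 Y' -0.0629 z 0.1878 zyaw 99.2 F' -3.6 0.7 t 36.95
```

play_rows --steps '[{"gripper": 0.4, "tx": 0, "ty": -0.015, "tz": 0, "ax": 0, "ay": 0, "az": 0}, {"gripper": 0.4, "tx": 0, "ty": 0, "tz": 0, "ax": 0, "ay": 0, "az": 0}]'

```text
t: 37.12
eef_pos: [0.5053, 0.0172, 0.1877]
ee_rot: [1.651, 1.569, -2.901]
force: [-5.2, 0.3, 2.2]
width: 0.0351
```

```bash
python3 xy.py
```

```text
X' 0.5016 Y' -0.063 z 0.1877 zyaw 99.19 F' -5.1 1.1 t 37.1167
```

play_rows --steps '[{"gripper": 0.4, "tx": 0, "ty": -0.015, "tz": 0, "ax": 0, "ay": 0, "az": 0}, {"gripper": 0.4, "tx": 0, "ty": 0, "tz": 0, "ax": 0, "ay": 0, "az": 0}, {"gripper": 0.4, "tx": 0, "ty": 0.03, "tz": 0, "ax": 0, "ay": 0, "az": 0}, {"gripper": 0.4, "tx": 0, "ty": 0.05, "tz": 0, "ax": 0, "ay": 0, "az": 0}, {"gripper": 0.4, "tx": 0, "ty": 0.1, "tz": 0, "ax": 0, "ay": 0, "az": 0}, {"gripper": 0.4, "tx": 0, "ty": 0.3, "tz": 0, "ax": 0, "ay": 0, "az": 0}, {"gripper": 0.4, "tx": 0, "ty": 0.3, "tz": 0, "ax": 0, "ay": 0, "az": 0}, {"gripper": 0.4, "tx": -0.6, "ty": 0, "tz": 0, "ax": 0, "ay": 0, "az": 0}, {"gripper": 0.4, "tx": -1, "ty": 0, "tz": 0, "ax": 0, "ay": 0, "az": 0}, {"gripper": 0.4, "tx": -1, "ty": 0, "tz": 0, "ax": 0, "ay": 0, "az": 0}, {"gripper": 0.4, "tx": -1, "ty": 0, "tz": 0, "ax": 0, "ay": 0, "az": 0}, {"gripper": 0.4, "tx": -1, "ty": 0, "tz": 0, "ax": 0, "ay": 0, "az": 0}, {"gripper": 0.4, "tx": -0.6, "ty": -0.8, "tz": 0, "ax": 0, "ay": 0, "az": 0}, {"gripper": 0.4, "tx": -0.5, "ty": -0.9, "tz": 0, "ax": 0, "ay": 0, "az": 0}, {"gripper": 0.4, "tx": 0, "ty": -0.9, "tz": 0, "ax": 0, "ay": 0, "az": 0}, {"gripper": 0.4, "tx": 0, "ty": -0.9, "tz": 0, "ax": 0, "ay": 0, "az": 0}, {"gripper": 0.4, "tx": 0, "ty": 0, "tz": 0, "ax": 0, "ay": 0, "az": 0}, {"gripper": 0.4, "tx": 0, "ty": 0, "tz": 0, "ax": 0, "ay": 0, "az": 0}]'

```text
t: 38.62
eef_pos: [0.5734, 0.0283, 0.3297]
ee_rot: [1.533, 1.57, -3.019]
force: [-0.7, -0.1, -0.9]
width: 0.0351
```

```bash
python3 look.py c15;python3 xy.py
python3 - <<'E'
import cv2
im=cv2.imread('pics/c15.png'); cv2.imwrite('pics/c15z.png',cv2.resize(im[80:250,150:370],None,fx=3.5,fy=3.5,interpolation=cv2.INTER_CUBIC))
E
```

```text
X' 0.5699 Y' -0.0628 z 0.3298 zyaw 99.19 F' -0.5 -0.1 t 38.6667
```

View pics/c15z.png

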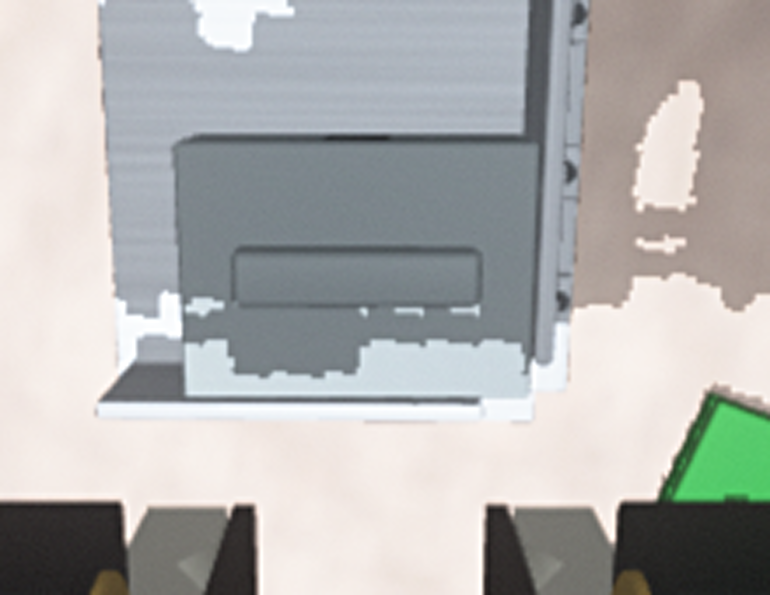

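Flush along the long fence. The end-fence gap is unclear at about 0.5–1 mm (within edge bias), so I'll repeat the y press with finer force control.

play_rows --steps '[{"gripper": 0.2, "tx": 0, "ty": 0, "tz": 0, "ax": -1, "ay": 0, "az": 0}, {"gripper": 0.2, "tx": 0, "ty": 0, "tz": 0, "ax": -1, "ay": 0, "az": 0}, {"gripper": 0.2, "tx": 0, "ty": 0, "tz": 0, "ax": -1, "ay": 0, "az": 0}, {"gripper": 0.2, "tx": 0, "ty": 0, "tz": 0, "ax": -1, "ay": 0, "az": 0}, {"gripper": 0.2, "tx": 0, "ty": 0, "tz": 0, "ax": -1, "ay": 0, "az": 0}, {"gripper": 0.2, "tx": 0, "ty": 0, "tz": 0, "ax": -1, "ay": 0, "az": 0}, {"gripper": 0.2, "tx": 0, "ty": 0, "tz": 0, "ax": -1, "ay": 0, "az": 0}, {"gripper": 0.2, "tx": 0, "ty": 0, "tz": 0, "ax": -1, "ay": 0, "az": 0}, {"gripper": 0.2, "tx": 0, "ty": 0, "tz": 0, "ax": -1, "ay": 0, "az": 0}, {"gripper": 0.2, "tx": 0, "ty": 0, "tz": 0, "ax": -1, "ay": 0, "az": 0}, {"gripper": 0.2, "tx": 0, "ty": 0, "tz": 0, "ax": -1, "ay": 0, "az": 0}, {"gripper": 0.2, "tx": 0, "ty": 0, "tz": 0, "ax": -1, "ay": 0, "az": 0}, {"gripper": 0.2, "tx": 0, "ty": 0, "tz": 0, "ax": -1, "ay": 0, "az": 0}, {"gripper": 0.2, "tx": 0, "ty": 0, "tz": 0, "ax": -1, "ay": 0, "az": 0}, {"gripper": 0.2, "tx": 0, "ty": 0, "tz": 0, "ax": -1, "ay": 0, "az": 0}, {"gripper": 0.2, "tx": 0, "ty": 0, "tz": 0, "ax": 0, "ay": 0, "az": 0}, {"gripper": 0.2, "tx": 0, "ty": 0, "tz": 0, "ax": 0, "ay": 0, "az": 0}]'

```text
t: 40.08
eef_pos: [0.5725, 0.0281, 0.3305]
ee_rot: [-0.888, 1.571, 2.411]
force: [0.2, 0.5, 0.8]
width: 0.0172
```

```bash
python3 look.py c16;python3 xy.py; python3 -c "
from h import *
a=np.radians(9.1);X,Y=.534,-.142
plan([X*np.cos(a)-Y*np.sin(a),X*np.sin(a)+Y*np.cos(a),0.190],189.1)"
python3 - <<'E'
import cv2
im=cv2.imread('pics/c16.png'); cv2.imwrite('pics/c16z.png',cv2.resize(im[70:240,180:400],None,fx=3.5,fy=3.5,interpolation=cv2.INTER_CUBIC))
E
```

```text
X' 0.5699 Y' -0.0627 z 0.3305 zyaw -170.99 F' 0.3 -0.4 t 40.1333
pos [0.5727 0.0282 0.3305] zyaw -170.99 q [ 0.39  0.25 -0.32 -0.   -1.   -0.23] F [ 0.3 -0.4 -0.9] w 0.0178 t 40.13
shift first: [5.62 3.17 1.43] | turn: [-0.02 -0.    0.  ] | shift after turn: [5.62 3.17 1.44]
```

View pics/c16z.png

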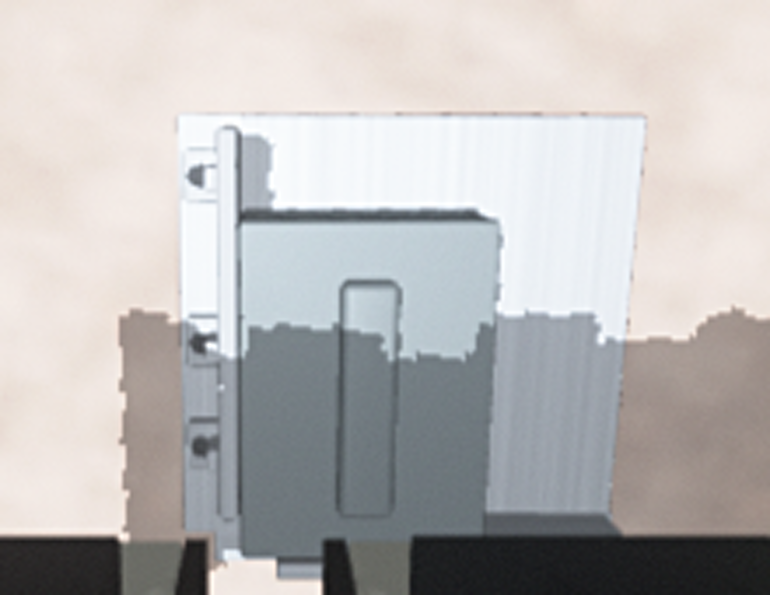

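The case abuts the long fence, and the end-fence top shows directly below the case edge at (300,565). Now a light confirming press in y.

play_rows --steps '[{"gripper": 0.2, "tx": 0, "ty": 0.8, "tz": 0.36, "ax": 0, "ay": 0, "az": 0}, {"gripper": 0.2, "tx": 0, "ty": 0.8, "tz": 0.36, "ax": 0, "ay": 0, "az": 0}, {"gripper": 0.2, "tx": 0, "ty": 0.8, "tz": 0.36, "ax": 0, "ay": 0, "az": 0}, {"gripper": 0.2, "tx": 0, "ty": 0.77, "tz": 0.36, "ax": 0, "ay": 0, "az": 0}, {"gripper": 0.2, "tx": 0, "ty": 0, "tz": 0, "ax": 0, "ay": 0, "az": 0}, {"gripper": 0.2, "tx": 0.7, "ty": 0, "tz": 0, "ax": 0, "ay": 0, "az": 0}, {"gripper": 0.2, "tx": 0.9, "ty": 0, "tz": 0, "ax": 0, "ay": 0, "az": 0}, {"gripper": 0.2, "tx": 0.9, "ty": 0, "tz": 0, "ax": 0, "ay": 0, "az": 0}, {"gripper": 0.2, "tx": 0.9, "ty": 0, "tz": 0, "ax": 0, "ay": 0, "az": 0}, {"gripper": 0.2, "tx": 0.9, "ty": 0, "tz": 0, "ax": 0, "ay": 0, "az": 0}, {"gripper": 0.2, "tx": 0.7, "ty": 0, "tz": 0, "ax": 0, "ay": 0, "az": 0}, {"gripper": 0.2, "tx": 0.4, "ty": 0, "tz": 0, "ax": 0, "ay": 0, "az": 0}, {"gripper": 0.2, "tx": 0.2, "ty": 0, "tz": 0, "ax": 0, "ay": 0, "az": 0}, {"gripper": 0.2, "tx": 0, "ty": 0, "tz": 0, "ax": 0, "ay": 0, "az": 0}, {"gripper": 0.2, "tx": 0, "ty": 0, "tz": 0, "ax": 0, "ay": 0, "az": 0}]'

```text
t: 41.38
eef_pos: [0.5509, -0.0556, 0.191]
ee_rot: [2.952, 1.57, -0.029]
force: [-0.3, 0.5, 0.3]
width: 0.0174
```

```bash
python3 xy.py
```

```text
X' 0.5352 Y' -0.142 z 0.191 zyaw -170.81 F' -0.2 0.5 t 41.3833
```

Go 18 mm to Y' ≈ -0.124 and check.

play_rows --steps '[{"gripper": 0.2, "tx": 0, "ty": -0.1, "tz": 0.03, "ax": 0, "ay": 0, "az": 0}, {"gripper": 0.2, "tx": 0, "ty": -0.1, "tz": 0, "ax": -0.03, "ay": 0, "az": 0}, {"gripper": 0.2, "tx": 0, "ty": -0.1, "tz": 0, "ax": 0, "ay": 0, "az": 0}, {"gripper": 0.2, "tx": 0, "ty": -0.1, "tz": 0, "ax": 0, "ay": 0, "az": 0}, {"gripper": 0.2, "tx": 0, "ty": -0.1, "tz": 0, "ax": 0, "ay": 0, "az": 0}, {"gripper": 0.2, "tx": 0, "ty": -0.08, "tz": 0, "ax": 0, "ay": 0, "az": 0}, {"gripper": 0.2, "tx": 0, "ty": -0.08, "tz": 0, "ax": 0, "ay": 0, "az": 0}, {"gripper": 0.2, "tx": 0, "ty": -0.04, "tz": 0, "ax": 0, "ay": 0, "az": 0}, {"gripper": 0.2, "tx": 0, "ty": 0, "tz": 0, "ax": 0, "ay": 0, "az": 0}]'

```text
t: 42.13
eef_pos: [0.547, -0.0383, 0.1904]
ee_rot: [2.769, 1.571, -0.208]
force: [0.1, 0.6, 0.7]
width: 0.0178
```

```bash
python3 xy.py
```

```text
X' 0.534 Y' -0.1243 z 0.1904 zyaw -170.59 F' 0.2 0.5 t 42.1333
```

play_rows --steps '[{"gripper": 0.2, "tx": 0, "ty": -0.03, "tz": 0, "ax": 0.05, "ay": 0, "az": 0}, {"gripper": 0.2, "tx": 0, "ty": -0.03, "tz": 0, "ax": 0, "ay": 0, "az": 0}, {"gripper": 0.2, "tx": 0, "ty": 0, "tz": 0, "ax": 0, "ay": 0, "az": 0}]'

```text
t: 42.38
eef_pos: [0.5468, -0.037, 0.1904]
ee_rot: [2.347, 1.571, -0.636]
force: [0.7, 0.5, -0.8]
width: 0.0175
```

```bash
python3 xy.py
```

```text
X' 0.534 Y' -0.123 z 0.1904 zyaw -170.91 F' 0.8 0.4 t 42.3833
```

play_rows --steps '[{"gripper": 0.2, "tx": 0, "ty": -0.03, "tz": 0, "ax": 0, "ay": 0, "az": 0}, {"gripper": 0.2, "tx": 0, "ty": -0.02, "tz": 0, "ax": 0, "ay": 0, "az": 0}, {"gripper": 0.2, "tx": 0, "ty": 0, "tz": 0, "ax": 0, "ay": 0, "az": 0}]'

```text
t: 42.63
eef_pos: [0.5465, -0.0358, 0.1904]
ee_rot: [0.192, 1.571, -2.791]
force: [-0.1, 0.1, -0.9]
width: 0.0177
```

```bash
python3 xy.py
```

```text
X' 0.534 Y' -0.1218 z 0.1904 zyaw -170.91 F' -0.1 0.1 t 42.6333
```

play_rows --steps '[{"gripper": 0.2, "tx": 0, "ty": -0.02, "tz": 0, "ax": 0, "ay": 0, "az": 0}, {"gripper": 0.2, "tx": 0, "ty": 0, "tz": 0, "ax": 0, "ay": 0, "az": 0}]'

```text
t: 42.8
eef_pos: [0.5464, -0.0353, 0.1904]
ee_rot: [0.533, 1.571, -2.45]
force: [-0.8, -0.3, -0.0]
width: 0.0176
```

```bash
python3 xy.py
```

```text
X' 0.534 Y' -0.1213 z 0.1904 zyaw -170.91 F' -0.8 -0.2 t 42.8
```

play_rows --steps '[{"gripper": 0.2, "tx": 0, "ty": -0.02, "tz": 0, "ax": 0, "ay": 0, "az": 0}, {"gripper": 0.2, "tx": 0, "ty": 0, "tz": 0, "ax": 0, "ay": 0, "az": 0}]'

```text
t: 42.97
eef_pos: [0.5463, -0.0351, 0.1904]
ee_rot: [0.759, 1.57, -2.224]
force: [-0.0, -2.0, 0.5]
width: 0.0177
```

```bash
python3 xy.py
```

```text
X' 0.5339 Y' -0.1211 z 0.1904 zyaw -170.91 F' -0.3 -1.9 t 42.9667
```

play_rows --steps '[{"gripper": 0.2, "tx": 0, "ty": -0.015, "tz": 0, "ax": 0, "ay": 0, "az": 0}, {"gripper": 0.2, "tx": 0, "ty": 0, "tz": 0, "ax": 0, "ay": 0, "az": 0}]'

```text
t: 43.13
eef_pos: [0.5462, -0.035, 0.1904]
ee_rot: [0.847, 1.57, -2.136]
force: [0.2, -5.1, 1.1]
width: 0.0178
```

```bash
python3 xy.py; python3 -c "
from h import *
s=telemetry.get_state();print(s['moment'],s['force'])"
```

```text
X' 0.5338 Y' -0.121 z 0.1904 zyaw -170.93 F' -0.6 -5.1 t 43.1333
[-1.99065286 -0.26119334 -0.09094082] [ 0.18919224 -5.1116692   1.05990003]
```

play_rows --steps '[{"gripper": 0.2, "tx": 0, "ty": 0, "tz": 0, "ax": 0, "ay": 0, "az": 0}]'

```text
t: 43.22
eef_pos: [0.5462, -0.035, 0.1904]
ee_rot: [0.787, 1.57, -2.197]
force: [0.6, -6.3, -0.6]
width: 0.0175
```

```bash
python3 - <<'E'
from h import *
for i in range(2):
    im=optics.grab_frame("scene"); s=telemetry.get_state();print(s['moment'].round(2),s['force'].round(2),s['joint_efforts'].round(2))
cv2.imwrite('pics/e1.png',cv2.resize(im[140:240,210:330,::-1],None,fx=6,fy=6,interpolation=cv2.INTER_CUBIC))
E
```

```text
[-1.97 -0.3  -0.1 ] [ 0.65 -5.92  0.69] [  3.22 -50.3   19.85   3.55   0.39   0.12]
[-1.99 -0.21 -0.16] [ 0.85 -5.89  0.01] [  3.21 -50.3   19.85   3.55   0.39   0.12]
```

View pics/e1.png

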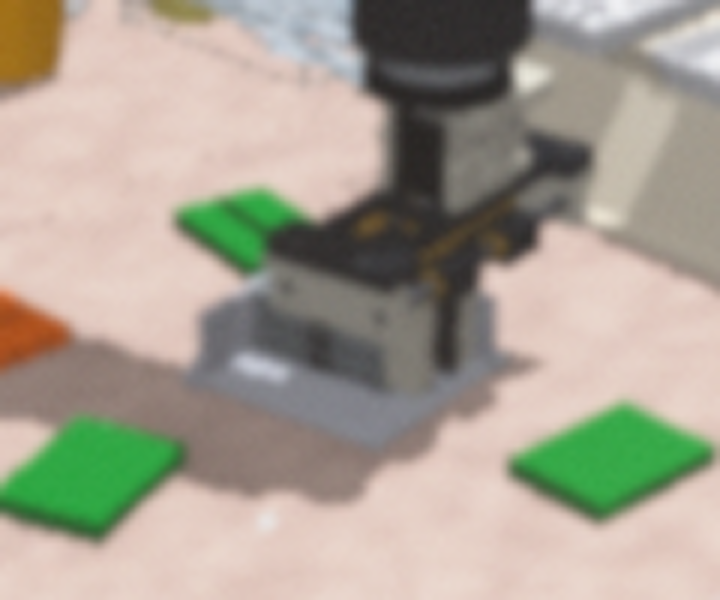

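Stiff contact at the same spot as before, at about 5 N and with nothing else touched, so the pile is home on the end fence. Backing off gently and moving clear.

play_rows --steps '[{"gripper": 0.2, "tx": 0, "ty": 0.03, "tz": 0, "ax": 0, "ay": 0, "az": 0}, {"gripper": 0.2, "tx": 0, "ty": 0.05, "tz": 0, "ax": 0, "ay": 0, "az": 0}, {"gripper": 0.2, "tx": 0, "ty": 0.1, "tz": 0, "ax": 0, "ay": 0, "az": 0}, {"gripper": 0.2, "tx": 0, "ty": 0.3, "tz": 0, "ax": 0, "ay": 0, "az": 0}, {"gripper": 0.2, "tx": 0, "ty": 0.3, "tz": 0, "ax": 0, "ay": 0, "az": 0}, {"gripper": 0.2, "tx": -0.6, "ty": 0, "tz": 0, "ax": 0, "ay": 0, "az": 0}, {"gripper": 0.2, "tx": -1, "ty": 0, "tz": 0, "ax": 0, "ay": 0, "az": 0}, {"gripper": 0.2, "tx": -1, "ty": 0, "tz": 0, "ax": 0, "ay": 0, "az": 0}, {"gripper": 0.2, "tx": -1, "ty": 0, "tz": 0, "ax": 0, "ay": 0, "az": 0}, {"gripper": 0.2, "tx": -1, "ty": 0, "tz": 0, "ax": 0, "ay": 0, "az": 0}, {"gripper": 0.2, "tx": -0.5, "ty": 0, "tz": 0, "ax": 0, "ay": 0, "az": 0}, {"gripper": 0.2, "tx": 0, "ty": 0.9, "tz": 0, "ax": 0, "ay": 0, "az": 0}, {"gripper": 0.2, "tx": 0, "ty": 0.9, "tz": 0, "ax": 0, "ay": 0, "az": 0}, {"gripper": 0.2, "tx": 0, "ty": 0.9, "tz": 0, "ax": 0, "ay": 0, "az": 0}, {"gripper": 0.2, "tx": 0, "ty": 0.9, "tz": 0, "ax": 0, "ay": 0, "az": 0}, {"gripper": 0.2, "tx": 0, "ty": 0.9, "tz": 0, "ax": 0, "ay": 0, "az": 0}, {"gripper": 0.2, "tx": 0, "ty": 0, "tz": 0, "ax": 0, "ay": 0, "az": 0}]'

```text
t: 44.73
eef_pos: [0.5673, -0.1683, 0.3177]
ee_rot: [0.865, 1.57, -2.12]
force: [0.7, 0.3, 0.3]
width: 0.0171
```

```bash
python3 - <<'E'
from h import *
im=optics.grab_frame("scene"); cv2.imwrite('pics/f1.png',cv2.resize(im[170:225,230:305,::-1],None,fx=10,fy=10,interpolation=cv2.INTER_CUBIC))
im=optics.grab_frame("top"); cv2.imwrite('pics/f2.png',cv2.resize(im[135:205,215:305,::-1],None,fx=8,fy=8,interpolation=cv2.INTER_CUBIC))
E
```

```text
(no output)
```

View pics/f1.png

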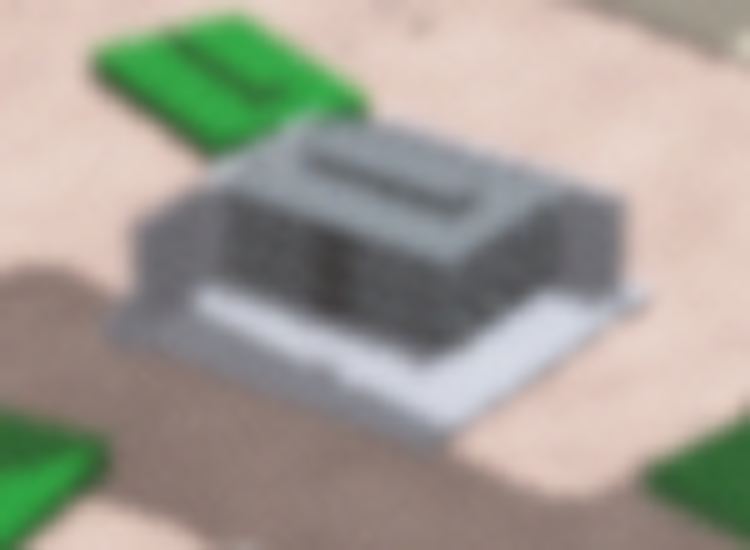

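View pics/f2.png

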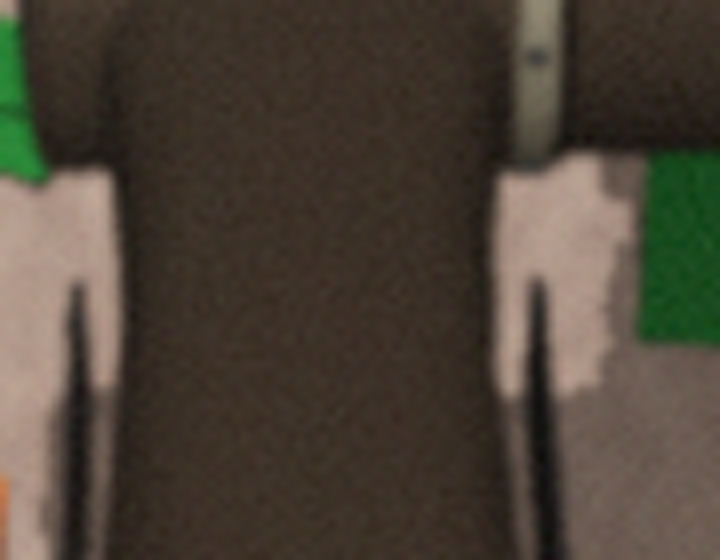

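The scene view shows the pile as one clean block against both fences. One last wrist look from above.

play_rows --steps '[{"gripper": 0.2, "tx": 0, "ty": -0.9, "tz": -0.1, "ax": 0, "ay": 0, "az": 0}, {"gripper": 0.2, "tx": 0, "ty": -0.9, "tz": -0.1, "ax": 0, "ay": 0, "az": 0}, {"gripper": 0.2, "tx": 0, "ty": -0.9, "tz": -0.1, "ax": 0, "ay": 0, "az": 0}, {"gripper": 0.2, "tx": 0, "ty": -0.9, "tz": -0.1, "ax": 0, "ay": 0, "az": 0}, {"gripper": 0.2, "tx": 0, "ty": -0.9, "tz": -0.1, "ax": 0, "ay": 0, "az": 0}, {"gripper": 0.2, "tx": 0, "ty": -0.9, "tz": -0.1, "ax": 0, "ay": 0, "az": 0}, {"gripper": 0.2, "tx": 0, "ty": -0.9, "tz": -0.1, "ax": 0, "ay": 0, "az": 0}, {"gripper": 0.2, "tx": 0, "ty": -0.9, "tz": -0.1, "ax": 0, "ay": 0, "az": 0}, {"gripper": 0.2, "tx": 0, "ty": -0.9, "tz": -0.1, "ax": 0, "ay": 0, "az": 0}, {"gripper": 0.2, "tx": 0, "ty": 0, "tz": 0, "ax": 0, "ay": 0, "az": 0}, {"gripper": 0.2, "tx": 0, "ty": 0, "tz": 0, "ax": 0, "ay": 0, "az": 0}]'

```text
t: 45.75
eef_pos: [0.5571, 0.0402, 0.318]
ee_rot: [-2.279, 1.571, 1.024]
force: [-0.1, -0.9, -0.1]
width: 0.0176
```

```bash
python3 look.py c17;python3 xy.py
python3 - <<'E'
import cv2
im=cv2.imread('pics/c17.png'); cv2.imwrite('pics/c17z.png',cv2.resize(im[20:230,160:380],None,fx=2.8,fy=2.8,interpolation=cv2.INTER_CUBIC))
E
```

```text
X' 0.5563 Y' -0.0492 z 0.318 zyaw -170.81 F' -0.8 -0.4 t 45.8
```

View pics/c17z.png

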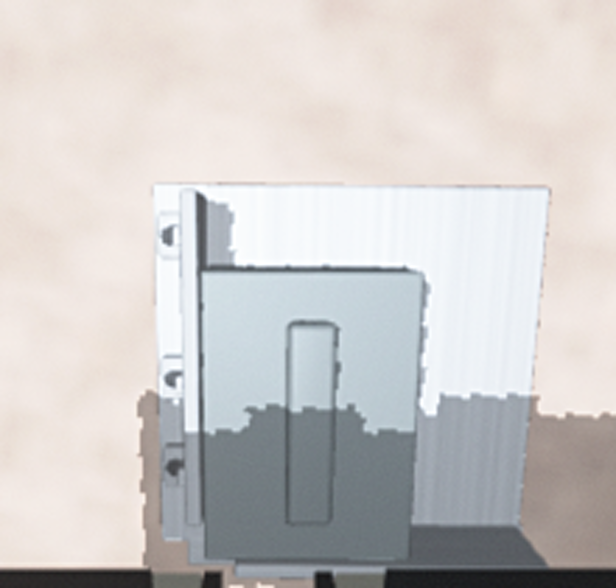

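The case edge runs along the long fence at (200,280–520) and sits on the end fence at (270,565). The arm is clear and at rest, so I'm handing in.

```bash
python3 -c "
from station import job_done
print(job_done())"
```

```text
the job is handed in; nothing more can be done
None
```

The pile is stacked and squared: the plain grey case lies on the first, the ribbed one is on top, and all three are against both fences. I handed it in at about 46 s with the arm clear. The job reports no verdict.

- **Stacking:** I set the plain case down on the first at light contact (about 5 N) and pushed the pair up near the long fence. I picked up the ribbed case by its rib and set it on top the same way.
- **Pressing home:** I pressed the pile to the end fence, then the long fence, then the end fence again. The last two presses stopped at about 5–6 N.
- **Failed check:** the first press on the end fence rose to about 28 N before I backed off. I had sent two moves without reading the force in between. That is under the 40 N limit but not as gentle as asked.
- **Last checks:** the final scene and wrist pictures show one clean block touching both fences. The repeat press met the end fence at the same spot as the first. Gaps measured in the pictures came out at 0–1.5 mm, which is about what the cameras can resolve.
- **Disagreement:** the moment reading at the last press implied a longer lever arm than I expected, and I did not resolve why. Nothing but the pile was seen to be touched.
- **Bystanders:** I moved none of the other things or the green and orange look-alikes.

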